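# Blow filing dust off bezel rings at a goldsmith's bench

## Task

The terracotta flux pot has been left standing on the blow-off slide: move it upright onto the round cork mat and, with the carriage still drawn back, lay every brass bezel ring flat over a post of its own on the carriage. Push the carriage along by its red plate until the spring detent snaps in and holds it fully home by the blow gun, and only then, with all the rings on their posts, squeeze the gun's orange trigger all the way and let it go. Afterwards draw the carriage fully back again and stack all the rings flat on the wooden spindle, leaving the tin, brush and saucer where they are.

Things in the scene. Friction and masses are not known exactly. Their poses are not given: they have to be found in the camera images.
- slide_bed: Fixed aluminium bed plate of the blow-off slide, 120 x 525 x 12 mm, its top at z 12. Origin on the bench under it; own +y is the way the carriage is pushed, +z up. It spans x -45 to 75, y -225 to 300 (mm, own frame, as are all 'bed' places here). A brass detent housing beside the track at x 50 to 74, y 3 to 27 reaches z 26.
- end_stop (a point): Fixed point, top centre of the steel stop block at the end of the track (bed x 0, y 145, z 34). The block is 70 mm wide (x), 10 mm thick (y). Over and beyond it points the brass nozzle of a blue blow gun clamped upside down: nozzle from bed y 156, barrel 28 mm dia from y 188 to 288, both along y with axis at z 54.
- carriage (a joint): Travel in m of the black carriage along the bed's +y: 0 drawn back, 0.098 fully home. Friction 1.5 N. From 0.08 to 0.09 a sprung ball must be pushed over (up to 9 N in all); beyond, it drives the carriage home and holds it until pulled back with as much. Deck 64 mm wide, bed y -205 to 40 at joint 0, top at z 26; four posts in a row, red plate at its rear. The pot on the bed blocks it.
- trigger (a joint): Angle in rad of the gun's orange trigger: 0 released, 0.28 fully squeezed, turning towards the grip (bed +y) about its pivot at its lower end (bed y 225, z 66); it reaches up to z 140, is 16 mm wide (x), at rest y 222 to 228. Counts as squeezed beyond 0.22. Sprung: 50 mm above the pivot it takes 2 N to start, 5 N at the end, over 14 mm.
- squeeze (a point): Fixed point at the front face of the gun's blue grip (bed x 0, y 250, z 118), axes as the bed. The fixed grip is 30 mm wide (x), 24 mm deep (y 250 to 274), up to z 152. Trigger and grip together measure 52 mm along y here when released, about 38 mm squeezed: grip the pair from above, fingers closing along bed y.
- push_plate (a point): Point in the middle of the rear (-y) face of the carriage's upright red push plate, moving with the carriage, with the bed's axes. The plate is 50 mm wide (x), 12 mm thick (y), from z 25 to 75 above the bench; this point is at z 55. Push it along the bed's +y; to draw it back, pinch the plate's top from above (fingers closing along y).
- post0 (a point): Foot of white post 1 of 4 on the carriage (first nearest to the push plate; 56 mm apart along the bed's y), on the deck's top face at z 26 mm, moving with the carriage, with the bed's axes. The post is 24 mm in diameter with a domed top, 20 mm high.
- post1 (a point): Foot of white post 2 of 4 on the carriage (first nearest to the push plate; 56 mm apart along the bed's y), on the deck's top face at z 26 mm, moving with the carriage, with the bed's axes. The post is 24 mm in diameter with a domed top, 20 mm high.
- post2 (a point): Foot of white post 3 of 4 on the carriage (first nearest to the push plate; 56 mm apart along the bed's y), on the deck's top face at z 26 mm, moving with the carriage, with the bed's axes. The post is 24 mm in diameter with a domed top, 20 mm high.
- post3 (a point): Foot of white post 4 of 4 on the carriage (first nearest to the push plate; 56 mm apart along the bed's y), on the deck's top face at z 26 mm, moving with the carriage, with the bed's axes. The post is 24 mm in diameter with a domed top, 20 mm high.
- bezel0: Brass bezel ring, 50 mm outside and 36 mm inside diameter, 14 mm high, 110 g, lying flat on the bench at the start (may be absent). Origin at the centre of its underside, z along its axis.
- bezel1: Brass bezel ring, 50 mm outside and 36 mm inside diameter, 14 mm high, 110 g, lying flat on the bench at the start (may be absent). Origin at the centre of its underside, z along its axis.
- bezel2: Brass bezel ring, 50 mm outside and 36 mm inside diameter, 14 mm high, 110 g, lying flat on the bench at the start (may be absent). Origin at the centre of its underside, z along its axis.
- bezel3: Brass bezel ring, 50 mm outside and 36 mm inside diameter, 14 mm high, 110 g, lying flat on the bench at the start (may be absent). Origin at the centre of its underside, z along its axis.
- pot: Small open terracotta flux pot, empty, about 60 mm across at the rim, narrower at the foot, 50 mm high, wall 6 mm, about 200 g. It stands at first on the bed plate between carriage and end stop. Origin at the centre of its underside, z up.
- spindle: Fixed wooden stacking spindle on the bench: round base 64 mm in diameter, 10 mm high, with an upright rod 24 mm in diameter and domed, its top 70 mm above the bench. Four rings stacked on it reach 66 mm. Origin at the centre of its underside.
- mat: Fixed round cork mat, 110 mm in diameter, 4 mm thick, on the bench. Origin at the centre of its underside (bench level).
- tin: Bystander: small red open tin, 70 mm across, 40 mm high, beyond the slide. Origin at the centre of its underside.
- brush: Bystander: bench brush about 190 mm long lying beyond the slide. Origin at its middle.
- saucer: Bystander: white saucer 120 mm across, 15 mm high, beside the slide. Origin at the centre of its underside.
Things that resemble listed ones, but are neither listed nor needed, are in the scene too. Leave any turquoise look-alike of the bezel2 alone. There is more than one size of the pot; the job needs the middle-sized.

How it is judged:
On the way, in this order (a step that is already met when the one before it is completed fails the run):
1. with the carriage still drawn back, the pot stands upright on the cork mat and every bezel ring lies flat over a post (horizontal distance between pot and mat below 0.027 m and height (world z) of pot below 0.01 m and angle between each of pot, bezel0, bezel1, bezel2, bezel3's own z axis and vertical below 0.12 rad and ((horizontal distance between bezel0 and post0 below 0.009 m and z of bezel0 in the frame of post0 below 0.005 m) or (horizontal distance between bezel0 and post1 below 0.009 m and z of bezel0 in the frame of post1 below 0.005 m) or (horizontal distance between bezel0 and post2 below 0.009 m and z of bezel0 in the frame of post2 below 0.005 m) or (horizontal distance between bezel0 and post3 below 0.009 m and z of bezel0 in the frame of post3 below 0.005 m)) and ((horizontal distance between bezel1 and post0 below 0.009 m and z of bezel1 in the frame of post0 below 0.005 m) or (horizontal distance between bezel1 and post1 below 0.009 m and z of bezel1 in the frame of post1 below 0.005 m) or (horizontal distance between bezel1 and post2 below 0.009 m and z of bezel1 in the frame of post2 below 0.005 m) or (horizontal distance between bezel1 and post3 below 0.009 m and z of bezel1 in the frame of post3 below 0.005 m)) and ((horizontal distance between bezel2 and post0 below 0.009 m and z of bezel2 in the frame of post0 below 0.005 m) or (horizontal distance between bezel2 and post1 below 0.009 m and z of bezel2 in the frame of post1 below 0.005 m) or (horizontal distance between bezel2 and post2 below 0.009 m and z of bezel2 in the frame of post2 below 0.005 m) or (horizontal distance between bezel2 and post3 below 0.009 m and z of bezel2 in the frame of post3 below 0.005 m)) and ((horizontal distance between bezel3 and post0 below 0.009 m and z of bezel3 in the frame of post0 below 0.005 m) or (horizontal distance between bezel3 and post1 below 0.009 m and z of bezel3 in the frame of post1 below 0.005 m) or (horizontal distance between bezel3 and post2 below 0.009 m and z of bezel3 in the frame of post2 below 0.005 m) or (horizontal distance between bezel3 and post3 below 0.009 m and z of bezel3 in the frame of post3 below 0.005 m)) and value of joint carriage below 0.06 m), for 0.2 s.
2. the carriage is pushed past the detent and is fully home (value of joint carriage above 0.0945 m), for 0.3 s.
3. the trigger is squeezed fully with the carriage home and every ring on its post (value of joint trigger above 0.22 rad and value of joint carriage above 0.0945 m and ((horizontal distance between bezel0 and post0 below 0.009 m and z of bezel0 in the frame of post0 below 0.005 m) or (horizontal distance between bezel0 and post1 below 0.009 m and z of bezel0 in the frame of post1 below 0.005 m) or (horizontal distance between bezel0 and post2 below 0.009 m and z of bezel0 in the frame of post2 below 0.005 m) or (horizontal distance between bezel0 and post3 below 0.009 m and z of bezel0 in the frame of post3 below 0.005 m)) and angle between each of bezel0, bezel1, bezel2, bezel3's own z axis and vertical below 0.12 rad and ((horizontal distance between bezel1 and post0 below 0.009 m and z of bezel1 in the frame of post0 below 0.005 m) or (horizontal distance between bezel1 and post1 below 0.009 m and z of bezel1 in the frame of post1 below 0.005 m) or (horizontal distance between bezel1 and post2 below 0.009 m and z of bezel1 in the frame of post2 below 0.005 m) or (horizontal distance between bezel1 and post3 below 0.009 m and z of bezel1 in the frame of post3 below 0.005 m)) and ((horizontal distance between bezel2 and post0 below 0.009 m and z of bezel2 in the frame of post0 below 0.005 m) or (horizontal distance between bezel2 and post1 below 0.009 m and z of bezel2 in the frame of post1 below 0.005 m) or (horizontal distance between bezel2 and post2 below 0.009 m and z of bezel2 in the frame of post2 below 0.005 m) or (horizontal distance between bezel2 and post3 below 0.009 m and z of bezel2 in the frame of post3 below 0.005 m)) and ((horizontal distance between bezel3 and post0 below 0.009 m and z of bezel3 in the frame of post0 below 0.005 m) or (horizontal distance between bezel3 and post1 below 0.009 m and z of bezel3 in the frame of post1 below 0.005 m) or (horizontal distance between bezel3 and post2 below 0.009 m and z of bezel3 in the frame of post2 below 0.005 m) or (horizontal distance between bezel3 and post3 below 0.009 m and z of bezel3 in the frame of post3 below 0.005 m))), for 0.1 s.
4. the trigger is released (value of joint trigger below 0.05 rad), for 0.2 s.
5. the carriage is drawn back (value of joint carriage below 0.02 m), for 0.2 s.
At the end, for the whole second after the job is handed in: The pot stands upright at rest on the cork mat (centres within 27 mm), every bezel ring present lies flat at rest on the spindle (axes within 9 mm, underside below 58 mm), the carriage is drawn back (joint below 0.02) and the trigger is released (below 0.05) (horizontal distance between pot and mat below 0.027 m and height (world z) of pot below 0.01 m and angle between each of pot, bezel0, bezel1, bezel2, bezel3's own z axis and vertical below 0.12 rad and horizontal distance between each of bezel0, bezel1, bezel2, bezel3 and spindle below 0.009 m and height (world z) of each of bezel0, bezel1, bezel2, bezel3 below 0.058 m and value of joint carriage below 0.02 m and value of joint trigger below 0.05 rad and linear speed of each of pot, bezel0, bezel1, bezel2, bezel3 below 0.03 m/s); the robot touches nothing.
It fails at once if the trigger is squeezed while the carriage is not home (value of joint trigger above 0.12 rad and value of joint carriage below 0.088 m).
It fails at once if the tin is disturbed (moved more than 3 cm) (distance of tin from where it was at the start of the episode above 0.03 m).
It fails at once if the brush is disturbed (moved more than 3 cm) (distance of brush from where it was at the start of the episode above 0.03 m).
It fails at once if the saucer is disturbed (moved more than 3 cm) (distance of saucer from where it was at the start of the episode above 0.03 m).
Of bezel0, bezel1, bezel2, bezel3 only 2 to 4 are there at a start; the rules pass over those that are not, and their reading is None.
At some moment in a run one of bezel0, bezel1, bezel2, bezel3 may be knocked a few centimetres aside while the robot is not near it.
Once in a run the grip may slacken for a moment while it holds something.
It also fails if it takes over 210 s, if anything falls off the work surface, if the arm or the gripper's body presses on something with over 40 N, if the wrist force passes 120 N, or if a joint passes its speed limit or range.

## Robot

A 6-joint arm with a two-finger parallel gripper is mounted at the origin on the work surface. World frame = base frame: x ahead of the robot, y to its left, z up, the work surface at z = 0. Lengths are in m, angles in rad, forces in N, time in s.
With the tool pointing down it reaches from about 0.225 to 0.875 m from the base axis. Payload 3.4 kg.
Tool frame: the origin (TCP) lies at the very end of the fingers, on their centre line; the grasp point (between the pads) lies manip.hold_point_z behind it (manip.hold_point_z is the distance from the TCP to the grasp point, in m); x points along the fingers, y is the direction in which the jaws open and shut, and the axes are right-handed (so a half turn about x gives the same grasp; the last joint's range is limited). The gripper opens to 85 mm and grips with 20 to 120 N. Pads are 22 mm wide; open, the fingers measure 114 mm over their backs; the gripper's body (76 mm by 85 mm) begins 54 mm behind the grasp point. The pads swing forward as they close: fully open they stand 13 mm farther back than shut.
Start: joints at [1.104, 0.276, 1.505, -0, 1.361, -0.121], TCP at [0.195, 0.541, 0.231] pointing down, gripper open.
Joint ranges: [-2.89, 2.89], [-0.75, 2.08], [0.22, 2.7], [-1.18, 4.32], [0.11, 2.71], [-2.7, 2.7]. Speed limits (rad/s): [2.57, 2.57, 3.14, 3.14, 3.14, 3.14].

## Interface

Orientations are given as a unit quaternion [w, x, y, z].
In Python, from rig import manip gives the robot as it stands.
- The arm moves only by the tool step_arm, never from a script. Its argument "targets" is a list of rows, each a list of 2 entries, a list of its own where there are three numbers: the shift along the tool's x, y, z in mm, then the turn about the tool's x in degrees. A call has 1 to 20 rows; each row is the pose to reach, as a shift and turn from the pose commanded when the call began, along the tool's axes at that moment; what a row does not reach only later rows make up. A row lasts 1/10 s, in which the tool goes at most 50 mm and 8.59 degrees, less where a joint would pass 70% of its speed; a pose out of reach is approached as far as the arm can. A call with a gripper value outside its range is refused whole. "grip" is the closure, from 0 (fully open) to 1 (shut), set as the call begins (left out, the last holds). The fingers move at their own pace and stop on an object; "grip_force" is the grip in N (left out, the last holds). Time passes only in rows, so rows that repeat a pose let the fingers close. It gives the time, the measured TCP pose, the force and the opening at its end, in the units of the state.
- manip.get_state(): the state, without advancing time (a new reading comes with each control period).
- manip.get_image(name): name is "scene" or "side" or "wrist"; returns a dict with "image" (480x640x3 uint8, red, green, blue), "fx", "fy", "cx", "cy" (pixels), "pose" (4x4, takes a point from camera to world coordinates). Camera axes: x right, y down, z forward; pixel columns grow to the right and rows downward; lengths in m; the calibration is good to about 2 mm. A picture is of the moment at which its call begins. There is no depth.
- manip.sign_off(): hands the job in, once; it reports no verdict.
Trained networks look in a picture, given as the dict that the camera call returned (one of the last four; its "shot" number tells which), for a name from the list of things; names that differ only in an ending like _2 or _b are one class to them, and where a whole thing is asked for, a point or a joint stands for the part that bears it (a point fixed in the world has none). Each returns a list of dicts, best first, with "confidence" (0 to 1); they miss things now and then, are a little off and sometimes report something else, mostly with a low value. They report only what shows in the picture. A call takes as long as a camera call. They do not tell look-alikes from the thing itself.
- manip.search_frame(picture, thing): "xyz" ([x, y, z] in m, in world coordinates, good to about 4 mm: the middle of the surface that is visible of it).
- manip.regions_of(picture, thing): "region" (480x640 bool, what is visible of it).
The state is a dict: "clock": time; "qpos": joint angles; "qd": joint speeds; "effort": joint torques, N m; "position": TCP position; "ee_rot": TCP orientation; "contact_force": force on the tool from outside, world axes, zero at the start; "moment": the same for the moment, N m; "width": finger opening in m.
Only numpy, scipy, OpenCV 4.12 (cv2) and the standard library are available. Lean on these libraries where they do the work, as an engineer would, in place of code of your own. Each camera call takes 0.05 s, during which the arm holds its last target.

## Working session

There is one attempt and no reset: what is moved stays moved. The work goes in short steps, Python scripts to look and compute and a tool call to move; the robot and the scene stay as the last step left them, time stands still between calls to the robot, and variables do not carry over. Pictures are saved under pics/ and viewed, and the job is handed in when it is done.

Besides the shell and the picture viewer there is one more tool, called as name(argument=value, ...), one argument or row to a line, values as JSON. step_arm: Moves the arm, as the interface text tells. Its arguments: {"type":"object","properties":{"targets":{"type":"array"},"grip":{"type":"number"},"grip_force":{"type":"number"}},"required":["targets"]}

```bash
ls; mkdir -p pics; python3 - <<'E'
from rig import manip
import cv2
print(manip.get_state()); print(manip.hold_point_z)
for n in ["scene","side","wrist"]:
    p=manip.get_image(n); cv2.imwrite(f"pics/{n}0.png",p["image"][:,:,::-1]); print(n,p["fx"],p["cx"],p["cy"],p["pose"])
E
```

```text
pics
{'clock': 0.0, 'qpos': array([ 1.10401604e+00,  2.76614789e-01,  1.50616973e+00, -1.35608993e-05,
        1.36068869e+00, -1.21009644e-01]), 'qd': array([-0.00080121,  0.00036101,  0.00087893,  0.00024444, -0.00156975,
       -0.00083723]), 'effort': array([ 1.84545454e-03, -4.16786849e+01, -2.45806271e+01, -1.42323420e-04,
        1.05917954e-02,  3.18451885e-05]), 'position': array([0.19464922, 0.54047545, 0.23041384]), 'ee_rot': array([ 0.69637735,  0.12100154,  0.69675358, -0.12227699]), 'contact_force': array([ 0.42716721, -0.36571319,  0.13028465]), 'moment': array([-0.04648473,  0.02834968, -0.041219  ]), 'width': 0.08514081359545399}
0.0187
scene 532.7197206232318 320.0238281606253 251.691802865759 [[-2.21505162e-01  6.86934403e-01 -6.92139140e-01  1.30273247e+00]
 [ 9.75159146e-01  1.55801201e-01 -1.57450393e-01  1.66027258e-01]
 [-3.21982489e-04 -7.09821888e-01 -7.04381136e-01  8.74438128e-01]
 [ 0.00000000e+00  0.00000000e+00  0.00000000e+00  1.00000000e+00]]
side 539.6460932619449 314.4563682404137 242.2869454787308 [[-0.91938863 -0.30815002  0.24447517  0.29621424]
 [-0.39290108  0.68972601 -0.60819962  0.61448457]
 [ 0.01879584 -0.65522637 -0.75519873  0.88399908]
 [ 0.          0.          0.          1.        ]]
wrist 368.40914018348775 323.10028036983664 237.64451433739035 [[ 0.33884777  0.90429318  0.2596845   0.1299786 ]
 [ 0.9408398  -0.32520538 -0.09519418  0.56446291]
 [-0.00163265  0.27657785 -0.96099013  0.37252638]
 [ 0.          0.          0.          1.        ]]
```

View pics/scene0.png

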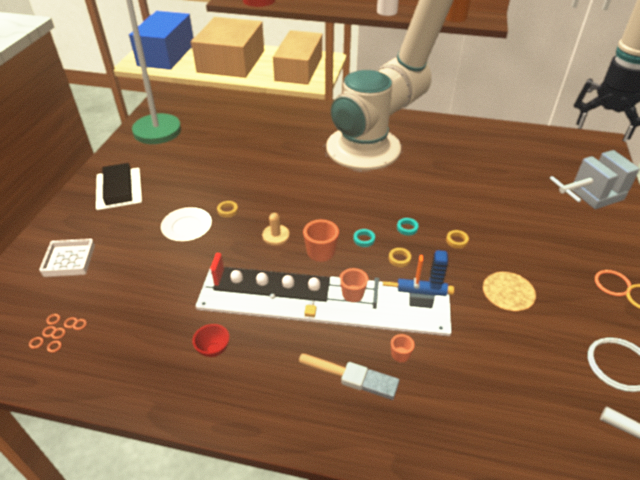

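View pics/side0.png

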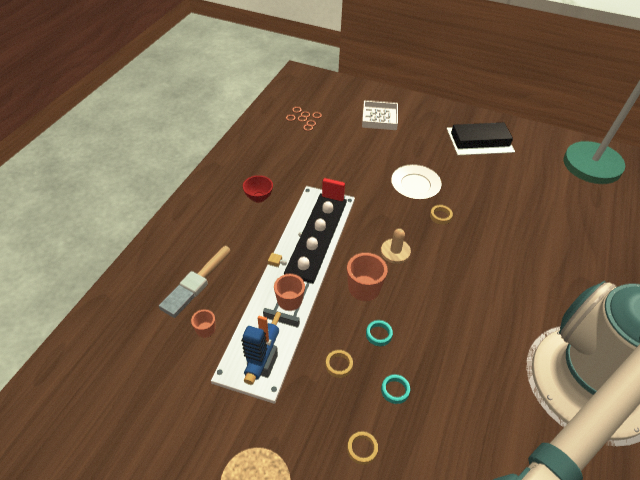

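View pics/wrist0.png

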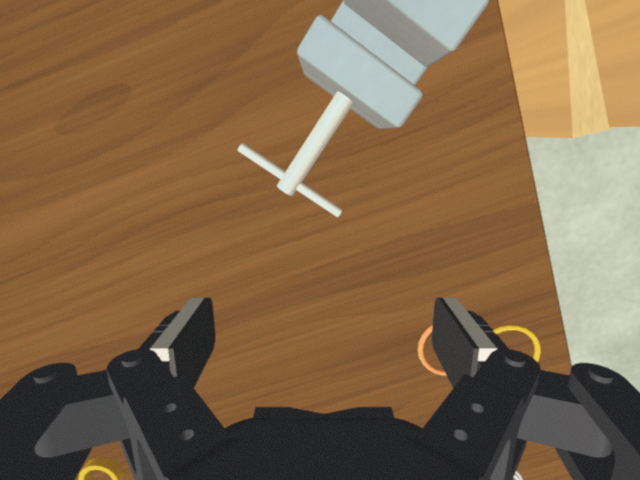

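```bash
cat > h.py <<'E'
import numpy as np, cv2
from rig import manip
def ray(p,u,v,z):
    K=p["pose"]; d=K[:3,:3]@np.array([(u-p["cx"])/p["fx"],(v-p["cy"])/p["fy"],1.]); o=K[:3,3]
    return o+d*(z-o[2])/d[2]
def proj(p,X):
    K=p["pose"]; c=K[:3,:3].T@(np.asarray(X)-K[:3,3]); return np.array([p["fx"]*c[0]/c[2]+p["cx"],p["fy"]*c[1]/c[2]+p["cy"]])
def save(p,name,crop=None,s=1):
    im=p["image"][:,:,::-1]
    if crop: im=im[crop[1]:crop[3],crop[0]:crop[2]]
    im=cv2.resize(im,None,fx=s,fy=s,interpolation=cv2.INTER_CUBIC); cv2.imwrite("pics/"+name+".png",im)
E
python3 - <<'E'
from h import *
for n in ["scene","side"]:
    p=manip.get_image(n)
    np.save("pics/"+n+"_p.npy",p,allow_pickle=True)
    for t in ["bezel0","pot","spindle","mat","slide_bed","push_plate","post0","carriage","trigger","tin","saucer","brush"]:
        r=manip.search_frame(p,t)
        print(n,t,[(np.round(d["xyz"],3).tolist(),round(d["confidence"],2)) for d in r])
    if n=="scene": save(p,"s_crop",(190,190,470,350),2.8)
    else: save(p,"si_crop",(200,160,460,420),2.3)
E
```

```text
scene bezel0 [([0.357, -0.282, 0.012], 0.79), ([0.346, 0.279, 0.01], 0.76), ([0.324, 0.156, 0.012], 0.68), ([0.39, 0.062, 0.015], 0.57), ([0.433, 0.155, 0.013], 0.54)]
scene pot [([0.681, 0.189, 0.027], 0.97), ([0.458, -0.021, 0.047], 0.94), ([0.43, -0.362, 0.012], 0.72), ([0.564, 0.069, 0.05], 0.56)]
scene spindle [([0.426, -0.14, 0.01], 0.73)]
scene mat [([0.482, 0.4, 0.007], 0.64), ([0.435, 0.154, 0.011], 0.58), ([0.59, -0.106, 0.024], 0.17)]
scene slide_bed [([0.593, 0.025, 0.017], 0.79)]
scene push_plate [([0.59, -0.106, 0.022], 0.92)]
scene post0 [([0.592, -0.105, 0.028], 0.85), ([0.601, 0.028, 0.011], 0.47)]
scene carriage [([0.594, -0.108, 0.026], 0.55)]
scene trigger [([0.749, -0.176, 0.024], 0.54)]
scene tin [([0.746, -0.175, 0.025], 0.9)]
scene saucer [([0.432, -0.365, 0.012], 0.67)]
scene brush [([0.763, 0.116, 0.012], 0.92), ([0.565, 0.197, 0.099], 0.59)]
side bezel0 [([0.32, 0.165, 0.014], 0.96), ([0.355, -0.282, 0.012], 0.85), ([0.43, 0.161, 0.008], 0.84), ([0.385, 0.068, 0.013], 0.59), ([0.336, 0.283, 0.014], 0.56)]
side pot [([0.563, 0.064, 0.048], 0.78), ([0.445, -0.032, 0.05], 0.75), ([0.688, 0.187, 0.029], 0.72)]
side spindle [([0.414, -0.137, 0.01], 0.56)]
side mat [([0.486, 0.372, 0.006], 0.9)]
side slide_bed [([0.568, 0.088, 0.015], 0.79), ([0.483, 0.373, 0.003], 0.53), ([0.761, -0.182, 0.026], 0.43)]
side push_plate [([0.579, -0.106, 0.023], 0.7)]
side post0 [([0.58, -0.106, 0.025], 0.66)]
side carriage [([0.575, -0.103, 0.024], 0.93)]
side trigger [([0.567, 0.066, 0.048], 0.58), ([0.549, 0.2, 0.122], 0.54)]
side tin [([0.762, -0.18, 0.027], 0.62)]
side saucer [([0.434, -0.367, 0.01], 0.77), ([0.758, -0.182, 0.026], 0.44)]
side brush [([0.753, 0.122, 0.015], 0.85)]
```

```bash
echo
```

```text
(no output)
```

View pics/s_crop.png

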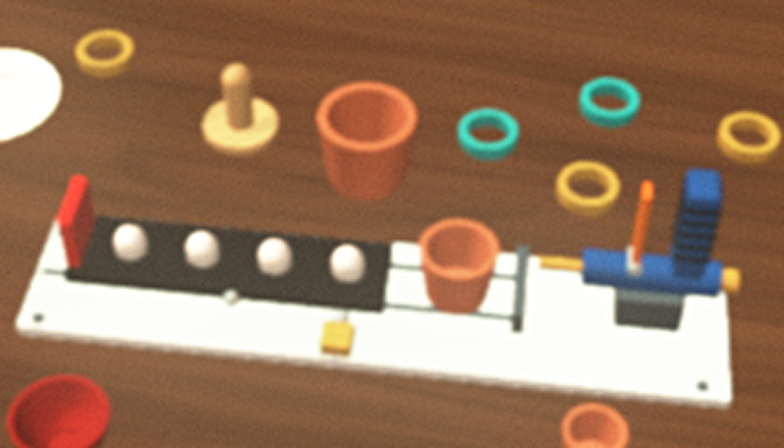

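View pics/si_crop.png

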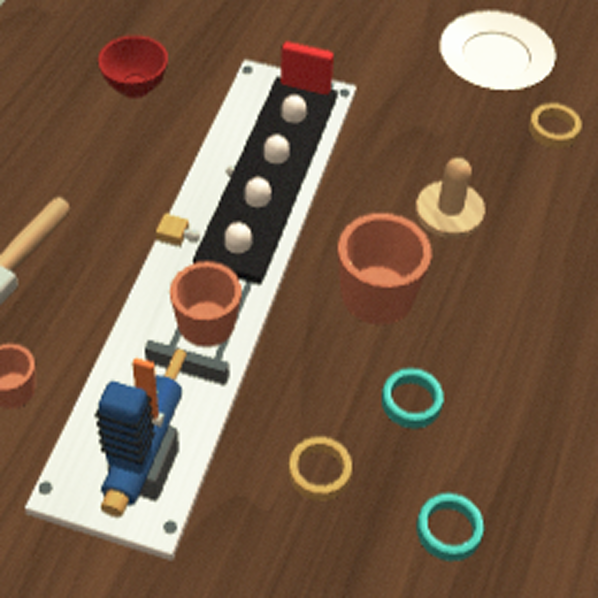

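```bash
cat > fit.py <<'E'
from h import *
from scipy.optimize import least_squares
S=np.load("pics/scene_p.npy",allow_pickle=True).item(); D=np.load("pics/side_p.npy",allow_pickle=True).item()
def b2w(q,x,y,z):
    c,s=np.cos(q[2]),np.sin(q[2]); return np.array([q[0]+c*x-s*y,q[1]+s*x+c*y,z])
if __name__=="__main__":
    # ring & hsv segmentation
    for p,n in((S,"scene"),(D,"side")):
        hsv=cv2.cvtColor(p["image"],cv2.COLOR_RGB2HSV)
        m=cv2.inRange(hsv,(17,110,110),(30,255,255))
        k,l,st,ce=cv2.connectedComponentsWithStats(m)
        for i in range(1,k):
            if st[i,4]>40: 
                c=st[i]; u,v=c[0]+c[2]/2-.5,c[1]+c[3]/2-.5
                print(n,c,np.round(ray(p,u,v,0.007)[:3],4))
        w=cv2.inRange(hsv,(0,0,190),(180,40,255)); cv2.imwrite("pics/w_%s.png"%n,w)
E
python3 fit.py
python3 - <<'E'
import cv2,numpy as np
for n in("scene","side"):
    w=cv2.imread(f"pics/w_{n}.png",0)
    w=cv2.morphologyEx(w,cv2.MORPH_OPEN,np.ones((2,2)))
    k,l,st,ce=cv2.connectedComponentsWithStats(w)
    for i in range(1,k):
        if st[i,4]>300: print(n,i,st[i])
E
```

```text
scene [ 192   18   70   30 1330] [-0.6665 -0.6604  0.007 ]
scene [ 272   31   51   54 1080] [-0.5134 -0.3331  0.007 ]
scene [192  45  73  33 146] [-0.4308 -0.5693  0.007 ]
scene [149  51 177  48 964] [-0.3388 -0.5032  0.007 ]
scene [332  52   5  35  65] [-0.454  -0.1827  0.007 ]
scene [113  67  29  12 129] [-0.2681 -0.8835  0.007 ]
scene [217 200  21  17 220] [ 0.3498 -0.2911  0.007 ]
scene [262 225  27  19 194] [ 0.4156 -0.1462  0.007 ]
scene [446 230  23  18 248] [0.3353 0.279  0.007 ]
scene [389 247  23  19 266] [0.4235 0.1541 0.007 ]
scene [ 483  272   53   39 1538] [0.4775 0.3952 0.007 ]
scene [383 281  15   6  68] [0.5126 0.1427 0.007 ]
scene [448 285   6  10  44] [0.501  0.2723 0.007 ]
scene [626 284  14  25 121] [0.4338 0.6517 0.007 ]
scene [305 305  11  12 107] [ 0.6244 -0.0097  0.007 ]
scene [299 354  46  20 311] [0.7451 0.042  0.007 ]
side [430 204  23  19 221] [ 0.3521 -0.2901  0.007 ]
side [198 246  31  29 159] [0.7539 0.0393 0.007 ]
side [268 252  14  14 119] [ 0.6389 -0.0164  0.007 ]
side [272 312   9  12  65] [0.5724 0.1138 0.007 ]
side [325 349  28  27 328] [0.428  0.1537 0.007 ]
side [244 373  12  11  86] [0.5602 0.246  0.007 ]
side [347 431  31  32 439] [0.3373 0.2801 0.007 ]
side [ 221  448   69   32 1679] [0.4838 0.3733 0.007 ]
scene 2 [   0    0  105   73 4093]
scene 3 [  98    0   36   65 1436]
scene 5 [149   0  87  34 914]
scene 8 [263  19  61  27 790]
scene 33 [ 162  209   50   33 1271]
scene 35 [ 41 240  52  32 856]
scene 37 [ 197  272  255   63 6271]
scene 45 [589 339  51  53 606]
scene 46 [343 363  25  24 395]
scene 47 [365 372  33  24 425]
scene 48 [604 409  36  27 404]
scene 49 [  23  420  233   60 6748]
scene 50 [  0 455  26  25 325]
side 1 [550   0  90  19 924]
side 10 [454 143  62  13 324]
side 11 [ 393  167   49   33 1244]
side 12 [ 275  188   48   75 1228]
side 15 [ 213  203  141  199 4945]
```

```bash
python3 - <<'E'
from h import *
S=np.load("pics/scene_p.npy",allow_pickle=True).item()
w=manip.get_image("wrist")
print(proj(w,(.434,.652,0)),proj(w,(.3353,.279,0)))
for u,v in((515,345),(490,325),(540,350),(97,470)): print(ray(w,u,v,0.007))
a=cv2.resize(S["image"][240:340,540:640,::-1],(400,400)); b=cv2.resize(w["image"][290:410,400:560,::-1],(400,300)); 
c=np.zeros((400,800,3),np.uint8); c[:,:400]=a; c[:300,400:]=b; cv2.imwrite("pics/rr.png",c)
E
```

```text
[481.78100304 360.24499775] [155.82665926 384.71430365]
[0.42157044 0.69016163 0.007     ]
[0.38718552 0.66916464 0.007     ]
[0.43756042 0.71553702 0.007     ]
[0.4201378  0.15643219 0.007     ]
```

View pics/rr.png

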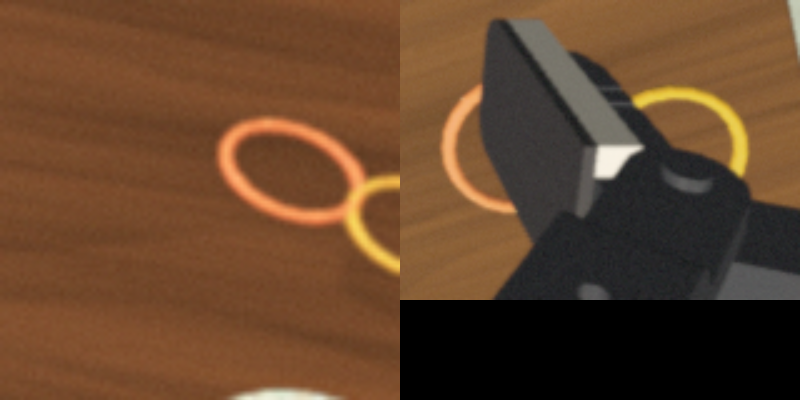

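```bash
cat > fit2.py <<'E'
from fit import *
sc=lambda u,v:(190+(u+.5)/2.8-.5,190+(v+.5)/2.8-.5); sd=lambda u,v:(200+(u+.5)/2.3-.5,160+(v+.5)/2.3-.5)
obs=[]
# kind: posts blob centres (in crop coords)
ps=[(130,243),(202,249),(274,257),(348,263)]; pd=[(294,108),(277,149),(258,192),(238,238)]
def res(q):
    r=[]
    for i in range(4):
        X=b2w(q,0,q[3]+.056*i,q[4])
        r+=list(proj(S,X)-sc(*ps[i])); r+=list(proj(D,X)-sd(*pd[i]))
    return r
s=least_squares(res,[.59,.0,0,-.19,.036]); print(s.x,np.round(s.fun,1))
E
python3 fit2.py
python3 - <<'E'
from h import *
S=np.load("pics/scene_p.npy",allow_pickle=True).item(); D=np.load("pics/side_p.npy",allow_pickle=True).item()
for p,n,t in((S,"s_c",[(195,250,335,345),(320,240,460,345)]),(D,"d_c",[(260,170,380,300),(200,250,330,410)])):
    for i,c in enumerate(t): save(p,n+str(i),c,5 if n=="s_c" else (4.5 if i==0 else 3.7))
E
```

```text
[ 0.19722214  3.94776524  0.09409807 -4.14707376  0.0304101 ] [ 0.4  0.   0.1  0.1  0.2  0.4 -0.  -0.2  0.3  0.   0.2 -0.3 -0.   0.4
  0.4 -0.5]
```

View pics/s_c0.png

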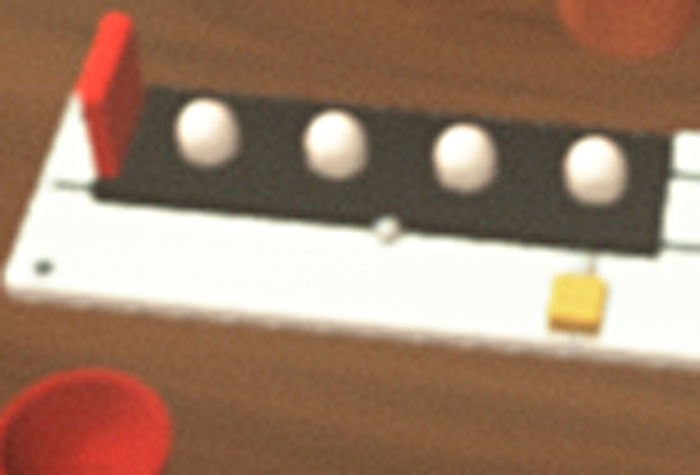

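View pics/s_c1.png

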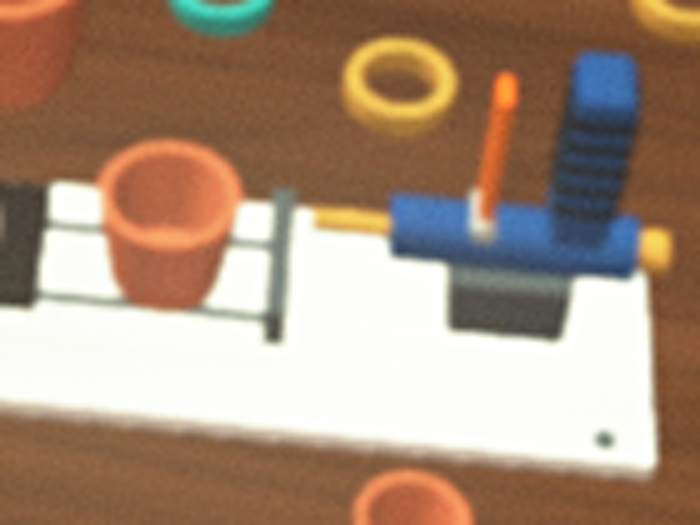

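View pics/d_c0.png

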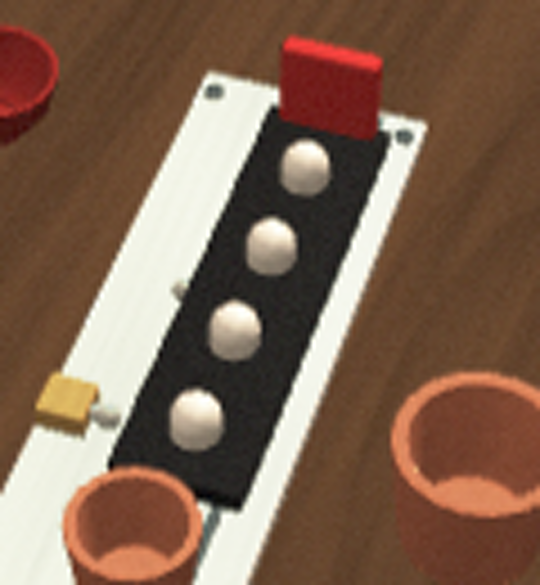

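View pics/d_c1.png

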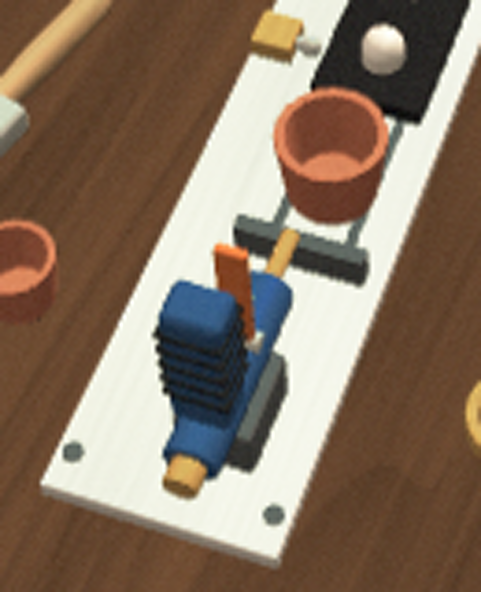

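```bash
cat > fit3.py <<'E'
from fit2 import *
f=lambda o,k:(lambda u,v:(o[0]+(u+.5)/k-.5,o[1]+(v+.5)/k-.5))
s0=f((195,250),5);s1=f((320,240),5);d0=f((260,170),4.5);d1=f((200,250),3.7)
pts=[(S,s0(8,282),75,-225,12),(S,s1(655,460),75,300,12),(D,d0(208,72),75,-225,12),(D,d0(428,123),-45,-225,12),(D,d1(42,486),75,300,12),(D,d1(280,555),-45,300,12),
 (S,s0(672,135),-32,40,26),(D,d0(240,498),-32,40,26),
 (S,s0(83,95),-25,-9999,75)]
pts=pts[:-1]
def res3(q,cs=(S,D)):
    r=[]
    for i in range(4):
        X=b2w(q,0,q[3]+.056*i,q[4])
        if S in cs if False else True:
            r+=list(proj(S,X)-sc(*ps[i])+q[5:7]); r+=list(proj(D,X)-sd(*pd[i])+q[7:9])
    for p,uv,x,y,z in pts:
        r+=list(proj(p,b2w(q,x/1e3,y/1e3,z/1e3))-uv+(q[5:7] if p is S else q[7:9]))
    return r+list(q[5:9]*1.5)
if __name__=="__main__":
    s=least_squares(res3,[.59,.0,0.09,-.15,.036,0,0,0,0]); q=s.x; print(np.round(q,4)); print(np.round(s.fun,1))
    np.save("q.npy",q)
    for n,a in(("post0",(0,q[3],.026)),("post3",(0,q[3]+.168,.026)),("plate",(0,-.205,.055)),("squeeze",(0,.25,.118)),("stop",(0,.145,.034))): print(n,np.round(b2w(q,*a),4))
E
python3 fit3.py
```

```text
[ 0.19722214  3.94776524  0.09409807 -4.14707376  0.0304101 ] [ 0.4  0.   0.1  0.1  0.2  0.4 -0.  -0.2  0.3  0.   0.2 -0.3 -0.   0.4
  0.4 -0.5]
[ 0.5725 -0.0264  0.0944 -0.1552  0.0314 -0.1059  0.1065 -0.0317  0.4466]
[ 0.2 -0.1 -0.1  0.2  0.1  0.3 -0.2 -0.1  0.2 -0.1  0.1 -0.2 -0.1  0.3
  0.3 -0.4 -0.2 -0.2  0.7  0.4 -0.5 -0.2 -0.2 -0.  -0.5 -0.2 -0.3  1.5
 -0.7 -0.8  1.5 -1.7 -0.2  0.2 -0.   0.7]
post0 [ 0.5871 -0.1809  0.026 ]
post3 [ 0.5713 -0.0136  0.026 ]
plate [ 0.5918 -0.2305  0.055 ]
squeeze [0.5489 0.2225 0.118 ]
stop [0.5588 0.1179 0.034 ]
```

```bash
cat >> h.py <<'E'
from scipy.spatial.transform import Rotation as Rot
def R(q): return Rot.from_quat([q[1],q[2],q[3],q[0]]).as_matrix()
def goto(pos,jaw=None,st=None):
    """shift (mm) in tool axes and turn (deg) to reach TCP pos with jaw axis along angle jaw (rad, world)"""
    st=st or manip.get_state(); M=R(st["ee_rot"]); d=M.T@(np.asarray(pos)-st["position"])*1e3
    t=0
    if jaw is not None:
        v=M.T@np.array([np.cos(jaw),np.sin(jaw),0]); t=np.degrees(np.arctan2(v[2],v[1])); t=(t+90)%180-90
    print("shift",np.round(d,1).tolist(),"turn",round(t,2),"q6",round(st["qpos"][5],2)); return d,t
E
python3 - <<'E'
from fit3 import *
q=np.load("q.npy")
def both(a,b,z):
    print(np.round(ray(S,*(np.array(a)-q[5:7]),z),4),np.round(ray(D,*(np.array(b)-q[7:9]),z),4))
print("pot");both(s1(170,195),d1(331,139),.062)
print("spindle");both(sc(236,77),sd(458,168),.058);both(sc(240,122),sd(451,206),.010)
print("mat",ray(S,509-q[5],291.-q[6],.004))
M=R(manip.get_state()["ee_rot"]);print(np.round(M,3))
E
```

```text
[ 0.19722214  3.94776524  0.09409807 -4.14707376  0.0304101 ] [ 0.4  0.   0.1  0.1  0.2  0.4 -0.  -0.2  0.3  0.   0.2 -0.3 -0.   0.4
  0.4 -0.5]
pot
[0.5655 0.0695 0.062 ] [0.5623 0.0737 0.062 ]
spindle
[ 0.4126 -0.1462  0.058 ] [ 0.4149 -0.1471  0.058 ]
[ 0.4155 -0.1448  0.01  ] [ 0.4136 -0.1431  0.01  ]
mat [0.47430195 0.39623517 0.004     ]
[[ 0.     0.339  0.941]
 [ 0.     0.941 -0.339]
 [-1.     0.     0.   ]]
```

```bash
python3 -c "
from h import *
goto((.564,.0715,.16),.0944)"
```

```text
shift [71.3, -316.6, 506.3] turn 64.78 q6 -0.12
```

step_arm(
  targets=[
    [[30, -317, 506], 64.8],
    [[30, -317, 506], 64.8],
    [[30, -317, 506], 64.8],
    [[30, -317, 506], 64.8],
    [[30, -317, 506], 64.8],
    [[30, -317, 506], 64.8],
    [[30, -317, 506], 64.8],
    [[30, -317, 506], 64.8],
    [[30, -317, 506], 64.8],
    [[30, -317, 506], 64.8],
    [[30, -317, 506], 64.8],
    [[30, -317, 506], 64.8],
    [[30, -317, 506], 64.8],
    [[30, -317, 506], 64.8],
    [[30, -317, 506], 64.8],
    [[30, -317, 506], 64.8],
    [[30, -317, 506], 64.8],
    [[30, -317, 506], 64.8],
  ],
  grip=0,
)

```text
clock: 3.3
position: [0.5631, 0.0722, 0.2016]
ee_rot: [0.523, 0.476, 0.523, -0.475]
contact_force: [-0.1, -0.1, -0.3]
width: 0.0858
```

```bash
python3 -c "
from h import *
p=manip.get_image('wrist'); save(p,'w1'); st=manip.get_state(); print(st['position'],st['clock'])
print('cam',p['pose'][:3,3]); print('pot proj',proj(p,(.564,.0715,.062)))
goto((.564,.0715,.05),.0944)"
```

```text
[0.56319583 0.0719949  0.20159617] 3.35
cam [0.55747063 0.14187906 0.34361982]
pot proj [322.47613008 225.07161092]
shift [151.6, 0.7, 0.6] turn 0.05 q6 -0.09
```

View pics/w1.png

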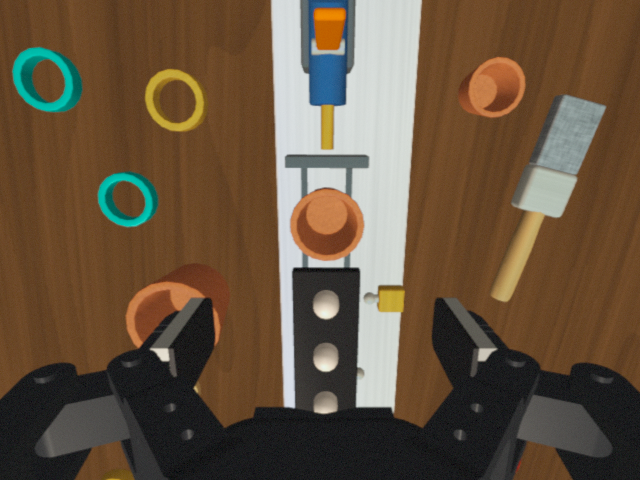

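step_arm(
  targets=[
    [[40, 3, 0], 0],
    [[80, 3, 0], 0],
    [[120, 3, 0], 0],
    [[150, 3, 0], 0],
    [[166, 3, 0], 0],
    [[166, 3, 0], 0],
    [[166, 3, 0], 0],
    [[166, 3, 0], 0],
  ],
)

```text
clock: 4.15
position: [0.5677, 0.0717, 0.0367]
ee_rot: [0.524, 0.477, 0.522, -0.475]
contact_force: [0.6, -0.4, 0.3]
width: 0.0854
```

```bash
python3 -c "
from h import *
p=manip.get_image('side'); save(p,'w2',(200,200,400,400),3);st=manip.get_state(); print(st['position'],st['contact_force'])
"
```

```text
[0.56776809 0.07165201 0.0368321 ] [ 0.00188213 -0.19901521  0.11084237]
```

View pics/w2.png

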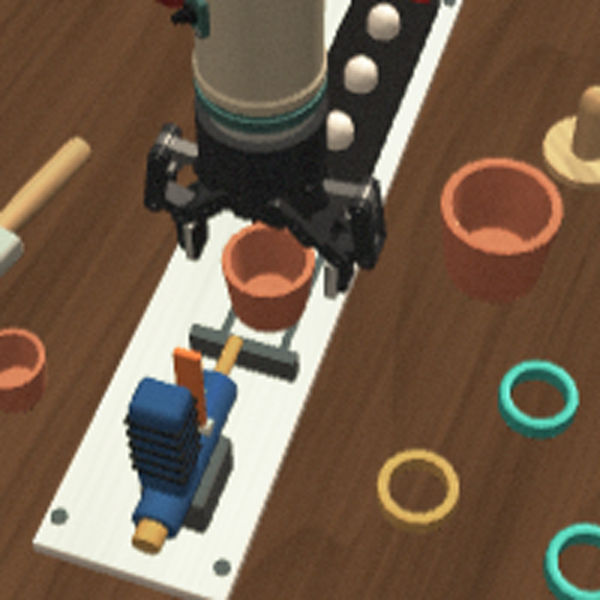

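step_arm(
  targets=[
    [[0, 0, 0], 0],
    [[0, 0, 0], 0],
    [[0, 0, 0], 0],
    [[0, 0, 0], 0],
    [[0, 0, 0], 0],
    [[0, 0, 0], 0],
    [[0, 0, 0], 0],
    [[0, 0, 0], 0],
    [[0, 0, 0], 0],
    [[0, 0, 0], 0],
  ],
  grip=1,
  grip_force=40,
)

```text
clock: 5.2
position: [0.5669, 0.0716, 0.0366]
ee_rot: [0.523, 0.476, 0.523, -0.476]
contact_force: [-1.8, -0.1, 5.9]
width: 0.0567
```

```bash
python3 -c "
from h import *
p=manip.get_image('wrist'); save(p,'w3')
"
```

```text
(no output)
```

View pics/w3.png

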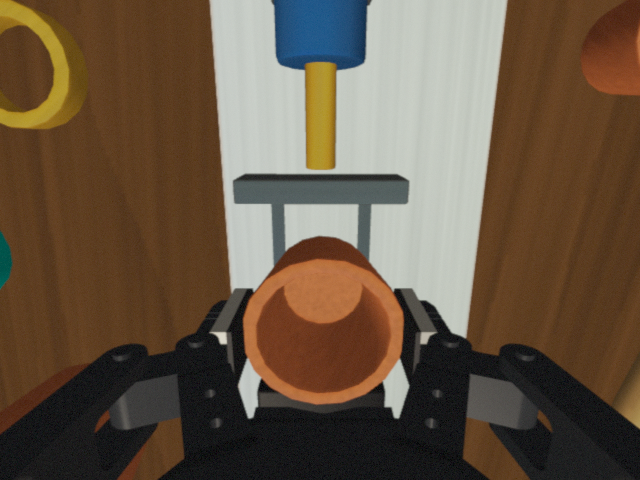

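step_arm(
  targets=[
    [[-10, 0, 0], 0],
    [[-40, 0, 0], 0],
    [[-80, 0, 0], 0],
    [[-120, 0, 0], 0],
    [[-160, 0, 0], 0],
    [[-190, 0, 0], 0],
    [[-190, 0, 0], 0],
    [[-190, 0, 0], 0],
  ],
)

```text
clock: 6.05
position: [0.5662, 0.0715, 0.2256]
ee_rot: [0.523, 0.476, 0.523, -0.476]
contact_force: [-0.0, 0.2, -1.8]
width: 0.0568
```

```bash
python3 -c "
from h import *
goto((.474,.396,.226),.0944)
p=manip.get_image('side'); q=np.load('q.npy'); m=cv2.inRange(cv2.cvtColor(p['image'],cv2.COLOR_RGB2HSV),(17,90,90),(30,255,255)); m[:420]=0; ys,xs=np.where(m); print(xs.min(),xs.max(),ys.min(),ys.max()); r=[ray(p,u-q[7],v-q[8],.004) for u,v in zip(xs,ys)]; r=np.array(r); print(r[:,0].min(),r[:,0].max(),r[:,1].min())
"
```

```text
shift [-0.4, -61.3, -331.7] turn -0.02 q6 -0.09
221 569 431 479
0.021597172600409664 0.525633791509454 0.13810580403686745
```

step_arm(
  targets=[
    [[0, -8, -40], 0],
    [[0, -16, -85], 0],
    [[0, -24, -130], 0],
    [[0, -33, -175], 0],
    [[0, -41, -220], 0],
    [[0, -50, -265], 0],
    [[0, -56, -300], 0],
    [[0, -61, -325], 0],
    [[0, -62, -332], 0],
    [[0, -62, -332], 0],
    [[0, -62, -332], 0],
    [[0, -62, -332], 0],
  ],
)

```text
clock: 7.3
position: [0.4739, 0.3948, 0.2248]
ee_rot: [0.523, 0.476, 0.522, -0.477]
contact_force: [0.0, -0.6, -1.7]
width: 0.0571
```

```bash
python3 -c "
from h import *
p=manip.get_image('wrist'); save(p,'w4'); s=manip.get_image('scene'); save(s,'s4',(400,150,640,330),3)
print(manip.get_state()['position'],proj(p,(.474,.396,.004)))
print([(d['xyz'],d['confidence']) for d in manip.search_frame(p,'mat')])
"
```

```text
[0.47407579 0.39500756 0.22525747] [322.14966588 203.07531668]
[]
```

View pics/w4.png

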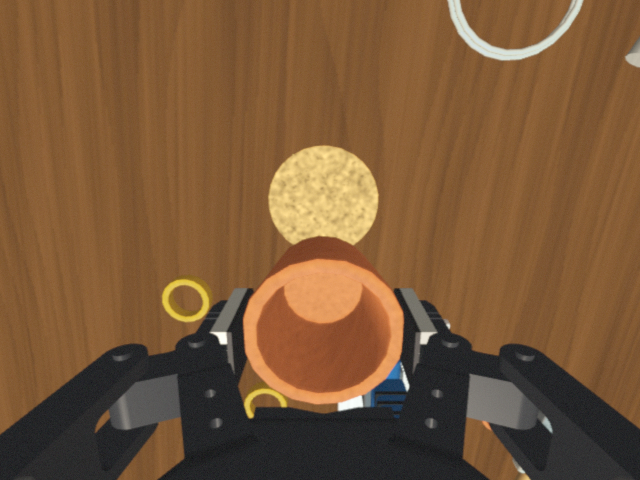

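View pics/s4.png

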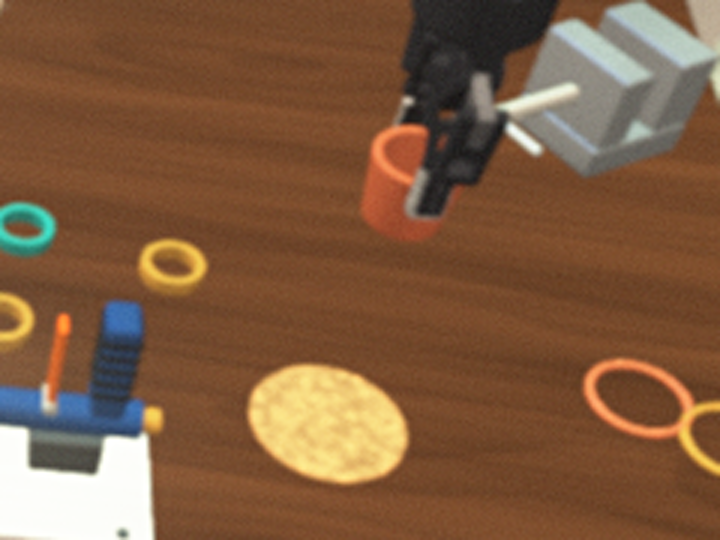

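step_arm(
  targets=[
    [[40, 0, -2], 0],
    [[80, 0, -2], 0],
    [[120, 0, -2], 0],
    [[150, 0, -2], 0],
    [[170, 0, -2], 0],
    [[182, 0, -2], 0],
    [[190, 0, -2], 0],
    [[194, 0, -2], 0],
    [[195, 0, -2], 0],
    [[195, 0, -2], 0],
    [[195, 0, -2], 0],
    [[195, 0, -2], 0],
  ],
)

```text
clock: 8.65
position: [0.4738, 0.3986, 0.0311]
ee_rot: [0.523, 0.476, 0.523, -0.475]
contact_force: [-0.5, 0.7, -1.4]
width: 0.057
```

step_arm(
  targets=[
    [[1, 0, 0], 0],
    [[2, 0, 0], 0],
    [[2, 0, 0], 0],
    [[2, 0, 0], 0],
  ],
)

```text
clock: 9.05
position: [0.4735, 0.3984, 0.0287]
ee_rot: [0.523, 0.476, 0.523, -0.476]
contact_force: [-0.3, -0.1, 1.0]
width: 0.0569
```

Contact is beginning; I'll open and retreat.

step_arm(
  targets=[
    [[0.5, 0, 0], 0],
    [[0.5, 0, 0], 0],
    [[0.5, 0, 0], 0],
    [[0, 0, 0], 0],
    [[0, 0, 0], 0],
    [[0, 0, 0], 0],
    [[0, 0, 0], 0],
    [[0, 0, 0], 0],
    [[-30, 0, 0], 0],
    [[-70, 0, 0], 0],
    [[-110, 0, 0], 0],
    [[-110, 0, 0], 0],
  ],
  grip=0,
)

```text
clock: 10.25
position: [0.4768, 0.4006, 0.1447]
ee_rot: [0.524, 0.48, 0.522, -0.472]
contact_force: [1.2, -0.4, 0.2]
width: 0.0852
```

```bash
python3 -c "
from h import *
p=manip.get_image('wrist'); save(p,'w5')
print(manip.get_state()['position'])
from fit import *
" ; python3 - <<'E'
import sys; sys.path.insert(0,'.')
from h import *
goto((.338,.281,.13),.0944)
E
```

```text
[0.47529696 0.39953654 0.14185462]
shift [10.5, -147.9, 105.2] turn -0.02 q6 0.49
```

View pics/w5.png

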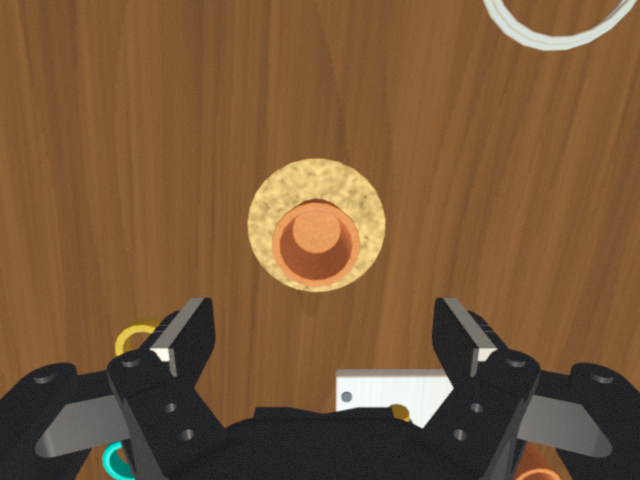

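step_arm(
  targets=[
    [[5, -50, 35], 0],
    [[10, -100, 70], 0],
    [[10, -148, 105], 0],
    [[10, -148, 105], 0],
    [[10, -148, 105], 0],
    [[10, -148, 105], 0],
    [[10, -148, 105], 0],
    [[10, -148, 105], 0],
  ],
)

```text
clock: 11.1
position: [0.3371, 0.2806, 0.1282]
ee_rot: [0.523, 0.476, 0.523, -0.476]
contact_force: [-0.4, -0.3, -0.2]
width: 0.0855
```

```bash
cat >> h.py <<'E'
def rings(p,z=.007):
    hsv=cv2.cvtColor(p["image"],cv2.COLOR_RGB2HSV); m=cv2.inRange(hsv,(20,120,100),(32,255,255))
    k,l,st,ce=cv2.connectedComponentsWithStats(m); out=[]
    for i in range(1,k):
        if st[i,4]<150: continue
        c,_=cv2.findContours((l==i).astype(np.uint8),cv2.RETR_EXTERNAL,cv2.CHAIN_APPROX_NONE)
        e=cv2.fitEllipse(max(c,key=len)); X=ray(p,e[0][0],e[0][1],z); out.append((st[i].tolist(),np.round(X,4)))
        print(st[i].tolist(),np.round(e[0],1),np.round(X,4))
    return out
E
python3 -c "
from h import *
p=manip.get_image('wrist'); save(p,'w6'); st=manip.get_state(); print(st['position'],st['clock'])
rings(p)
"
```

```text
[0.3370089  0.28053101 0.12812853] 11.15
[460, 0, 54, 111, 230] [529.2  77. ] [0.4643 0.3978 0.007 ]
[509, 30, 19, 23, 184] [518.   41.2] [0.4518 0.4181 0.007 ]
[475, 43, 18, 27, 161] [482.6  54.9] [0.4308 0.408  0.007 ]
[516, 143, 31, 18, 161] [531.8 154.9] [0.4785 0.3486 0.007 ]
[291, 197, 69, 68, 2005] [324.9 230.7] [0.3399 0.2805 0.007 ]
[629, 288, 11, 23, 174] [635.1 300.6] [0.5869 0.247  0.007 ]
[388, 355, 62, 59, 1912] [418.3 384.6] [0.4307 0.1547 0.007 ]
```

View pics/w6.png

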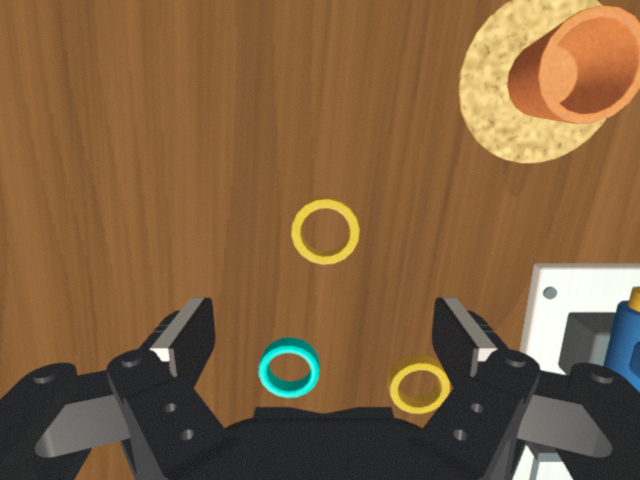

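step_arm(
  targets=[
    [[40, 1, 0], 0],
    [[80, 1, 0], 0],
    [[105, 1, 0], 0],
    [[118, 1, 0], 0],
    [[124, 1, 0], 0],
    [[124, 1, 0], 0],
    [[124, 1, 0], 0],
    [[124, 1, 0], 0],
  ],
)

```text
clock: 11.95
position: [0.3378, 0.2804, 0.0051]
ee_rot: [0.523, 0.477, 0.523, -0.475]
contact_force: [-0.0, -0.1, 0.1]
width: 0.0851
```

step_arm(
  targets=[
    [[0, 0, 0], 0],
    [[0, 0, 0], 0],
    [[0, 0, 0], 0],
    [[0, 0, 0], 0],
    [[0, 0, 0], 0],
    [[0, 0, 0], 0],
    [[0, 0, 0], 0],
    [[0, 0, 0], 0],
    [[0, 0, 0], 0],
  ],
  grip=1,
  grip_force=40,
)

```text
clock: 12.85
position: [0.3373, 0.2802, 0.0054]
ee_rot: [0.523, 0.476, 0.523, -0.475]
contact_force: [-1.1, -0.4, 9.1]
width: 0.048
```

```bash
python3 -c "
from h import *
p=manip.get_image('wrist'); save(p,'w7'); st=manip.get_state(); print(st['position'],st['contact_force'],st['width'])
"
```

```text
[0.33736505 0.28012755 0.00540832] [-0.89993267 -1.13973245  9.87313079] 0.04781507633094489
```

View pics/w7.png

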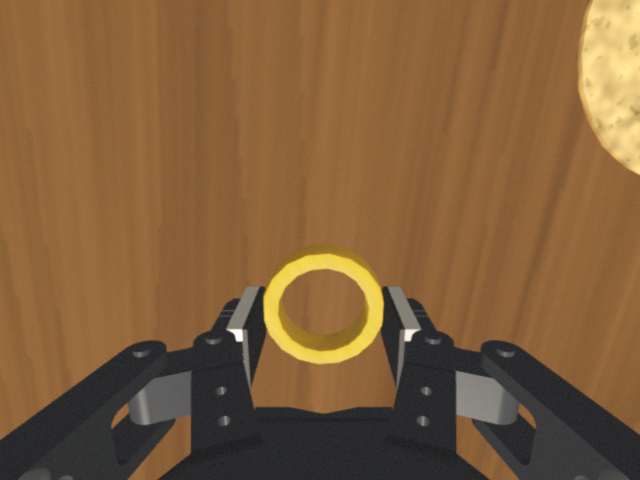

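```bash
python3 -c "
from h import *
p=manip.get_image('wrist'); rings(p,.014); st=manip.get_state(); print(st['position'])
goto((.5713,-.0136,.16),.0944)
"
```

```text
[263, 245, 121, 119, 6954] [323.2 304.9] [0.3382 0.284  0.014 ]
[0.33738898 0.28016454 0.00541545]
shift [-154.5, 205.5, 314.4] turn -0.01 q6 0.44
```

step_arm(
  targets=[
    [[-20, 0, 0], 0],
    [[-60, 0, 0], 0],
    [[-110, 0, 0], 0],
    [[-155, 0, 0], 0],
    [[-155, 0, 0], 0],
  ],
)

```text
clock: 13.45
position: [0.3406, 0.2822, 0.1652]
ee_rot: [0.524, 0.481, 0.522, -0.471]
contact_force: [0.6, 0.3, 0.0]
width: 0.0476
```

step_arm(
  targets=[
    [[0, 205, 314], 0],
    [[0, 205, 314], 0],
    [[0, 205, 314], 0],
    [[0, 205, 314], 0],
    [[0, 205, 314], 0],
    [[0, 205, 314], 0],
    [[0, 205, 314], 0],
    [[0, 205, 314], 0],
    [[0, 205, 314], 0],
    [[0, 205, 314], 0],
    [[0, 205, 314], 0],
    [[0, 205, 314], 0],
    [[0, 205, 314], 0],
    [[0, 205, 314], 0],
  ],
)

```text
clock: 14.85
position: [0.5702, -0.0127, 0.1595]
ee_rot: [0.523, 0.476, 0.523, -0.476]
contact_force: [-0.1, -0.5, -0.6]
width: 0.0476
```

```bash
python3 -c "
from h import *
p=manip.get_image('wrist'); save(p,'w8'); st=manip.get_state(); print(st['position'],st['width'])
q=np.load('q.npy')
for i in range(4):
    c,s=np.cos(q[2]),np.sin(q[2]); y=q[3]+.056*i; X=(q[0]-s*y,q[1]+c*y,.040); print(i,np.round(X,4),proj(p,X))
"
```

```text
[ 0.5703126  -0.01287703  0.15955604] 0.04778866147147037
0 [ 0.5871 -0.1809  0.04  ] [322.59529742 420.27269025]
1 [ 0.5818 -0.1251  0.04  ] [322.62872922 363.96556997]
2 [ 0.5766 -0.0694  0.04  ] [322.66577425 301.57291283]
3 [ 0.5713 -0.0136  0.04  ] [322.70705173 232.05179542]
```

View pics/w8.png

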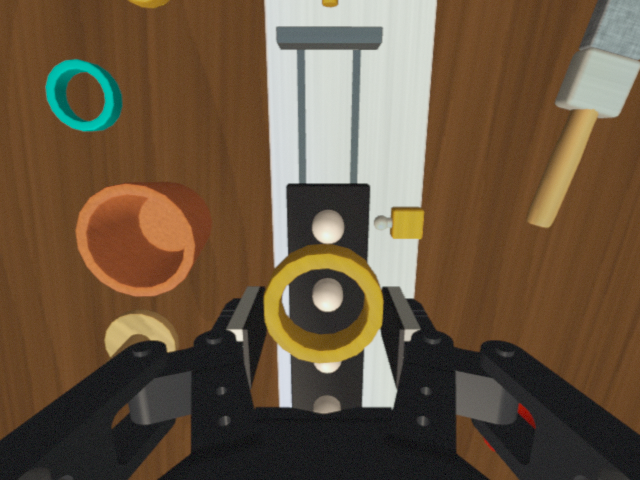

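step_arm(
  targets=[
    [[40, 2.5, 1], 0],
    [[75, 2.5, 1], 0],
    [[95, 2.5, 1], 0],
    [[103, 2.5, 1], 0],
    [[103, 2.5, 1], 0],
    [[103, 2.5, 1], 0],
    [[103, 2.5, 1], 0],
  ],
)

```text
clock: 15.6
position: [0.5744, -0.0143, 0.0578]
ee_rot: [0.524, 0.477, 0.522, -0.475]
contact_force: [-0.0, 0.3, -1.0]
width: 0.0475
```

```bash
python3 -c "
from h import *
p=manip.get_image('wrist'); save(p,'w9',(200,180,440,380),3); st=manip.get_state(); print(st['position'],st['contact_force'])
p=manip.get_image('scene'); save(p,'s9',(200,200,380,320),4)
"
```

```text
[ 0.5742334  -0.01434612  0.05775535] [-0.07342634  0.26324329 -2.45525813]
```

View pics/w9.png

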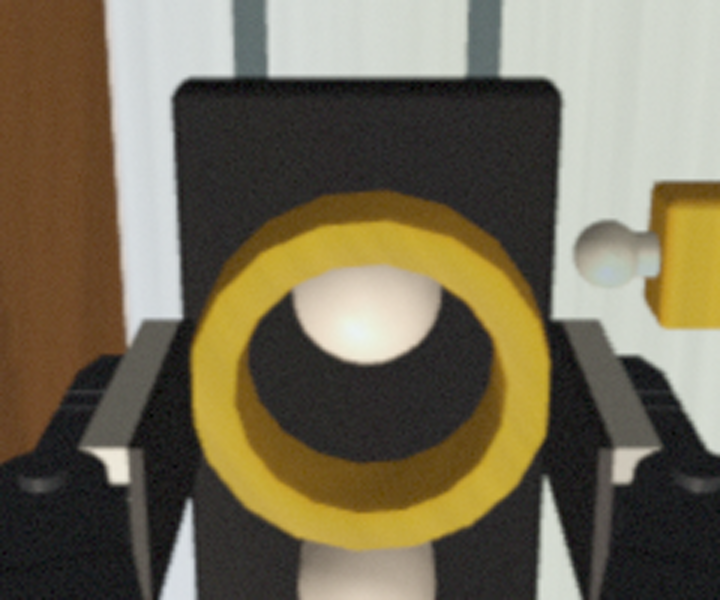

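View pics/s9.png

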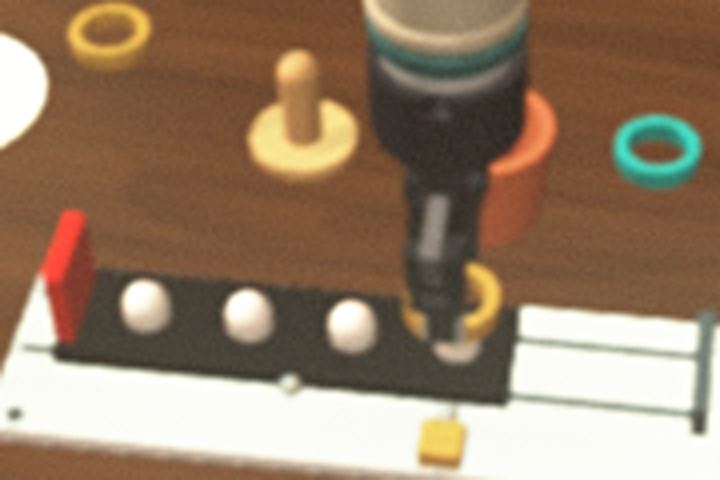

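```bash
python3 -c "
from h import *
p=manip.get_image('wrist')
print(ray(p,322.3,276.7,.034),ray(p,323.3,308.3,.0668),manip.get_state()['position'])"
```

```text
[ 0.57465047 -0.01155842  0.034     ] [ 0.5750247  -0.01165098  0.0668    ] [ 0.57379616 -0.0143144   0.05739066]
```

step_arm(
  targets=[
    [[8, 0, 0], 0],
    [[16, 0, 0], 0],
    [[21, 0, 0], 0],
    [[24, 0, 0], 0],
    [[25, 0, 0], 0],
    [[25, 0, 0], 0],
    [[25, 0, 0], 0],
  ],
)

```text
clock: 16.45
position: [0.5724, -0.0141, 0.0315]
ee_rot: [0.523, 0.476, 0.523, -0.476]
contact_force: [-3.9, 0.8, 4.6]
width: 0.0478
```

step_arm(
  targets=[
    [[0, 0, 0], 0],
    [[0, 0, 0], 0],
    [[0, 0, 0], 0],
    [[0, 0, 0], 0],
    [[0, 0, 0], 0],
    [[0, 0, 0], 0],
    [[0, 0, 0], 0],
    [[-20, 0, 0], 0],
    [[-60, 0, 0], 0],
    [[-110, 0, 0], 0],
    [[-130, 0, 0], 0],
    [[-130, 0, 0], 0],
    [[-130, 0, 0], 0],
  ],
  grip=0,
)

```text
clock: 17.75
position: [0.5727, -0.0142, 0.1612]
ee_rot: [0.523, 0.476, 0.523, -0.476]
contact_force: [-1.1, 0.5, 0.3]
width: 0.0853
```

```bash
python3 -c "
from h import *
p=manip.get_image('wrist'); save(p,'w10',(200,120,440,320),3); rings(p,.040);print(manip.get_state()['position'])
goto((.4285,.154,.16),.0944)
p=manip.get_image('scene'); save(p,'s10',(200,200,380,320),4); rings(p,.014)
"
```

```text
[128, 0, 36, 6, 153] [145.5   2.2] [0.4491 0.1229 0.04  ]
[531, 107, 56, 114, 468] [556.  169.9] [0.7337 0.0452 0.04  ]
[543, 110, 49, 115, 357] [568.2 165.5] [0.7414 0.049  0.04  ]
[289, 195, 68, 66, 1854] [322.6 227.7] [ 0.5735 -0.0122  0.04  ]
[387, 205, 33, 32, 915] [403.5 220.6] [ 0.6321 -0.0013  0.04  ]
[80, 446, 31, 34, 446] [ 95.3 463.6] [ 0.3899 -0.2502  0.04  ]
[ 0.57206836 -0.0141106   0.16014738]
shift [0.5, -127.2, -180.8] turn -0.02 q6 -0.24
[214, 19, 46, 27, 428] [239.   29.8] [-0.6857 -0.6144  0.014 ]
[301, 273, 24, 18, 158] [312.7 281.3] [ 0.5499 -0.0216  0.014 ]
[484, 273, 51, 37, 633] [508.8 291.1] [0.4846 0.3929 0.014 ]
```

View pics/w10.png

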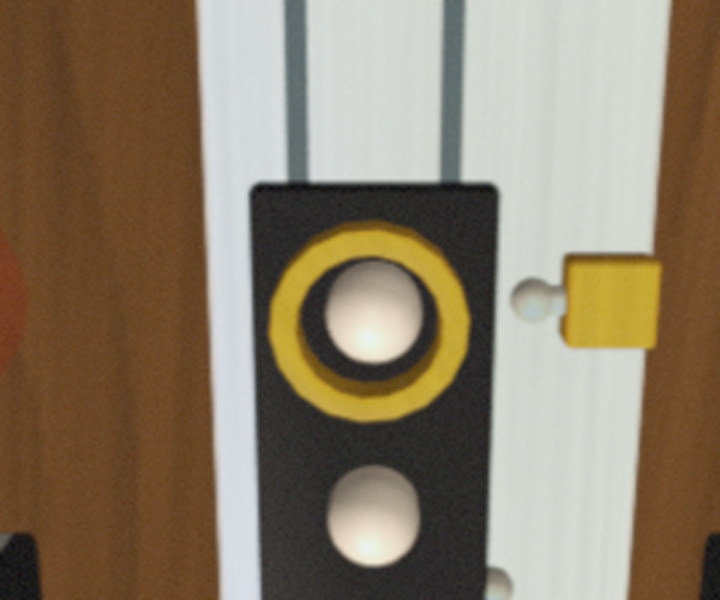

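View pics/s10.png

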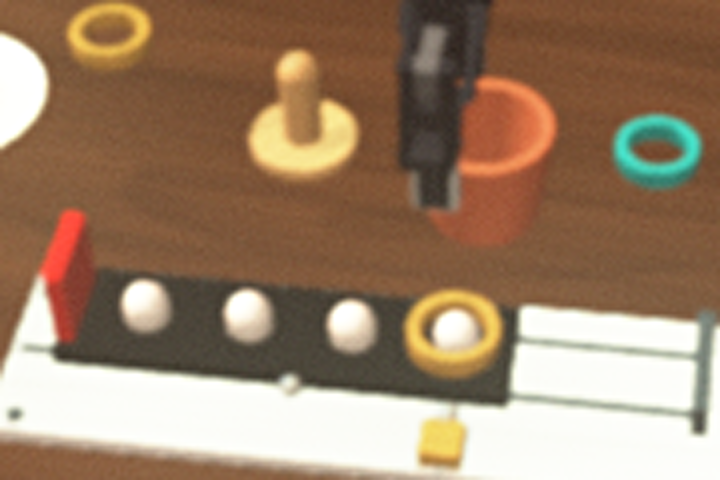

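step_arm(
  targets=[
    [[0, -127, -181], 0],
    [[0, -127, -181], 0],
    [[0, -127, -181], 0],
    [[0, -127, -181], 0],
    [[0, -127, -181], 0],
    [[0, -127, -181], 0],
    [[0, -127, -181], 0],
    [[0, -127, -181], 0],
    [[0, -127, -181], 0],
    [[0, -127, -181], 0],
  ],
)

```text
clock: 18.85
position: [0.4303, 0.1533, 0.161]
ee_rot: [0.523, 0.476, 0.523, -0.476]
contact_force: [1.0, 0.3, -0.0]
width: 0.0851
```

```bash
python3 -c "
from h import *
p=manip.get_image('wrist'); save(p,'w11'); rings(p,.012);print(manip.get_state()['position'])
"
```

```text
[511, 66, 34, 22, 604] [527.8  76.7] [0.5704 0.2753 0.012 ]
[291, 187, 62, 62, 1533] [321.5 218.1] [0.4301 0.156  0.012 ]
[491, 246, 19, 39, 528] [500.5 265.4] [0.5835 0.1294 0.012 ]
[0.43021753 0.15343129 0.16109614]
```

View pics/w11.png

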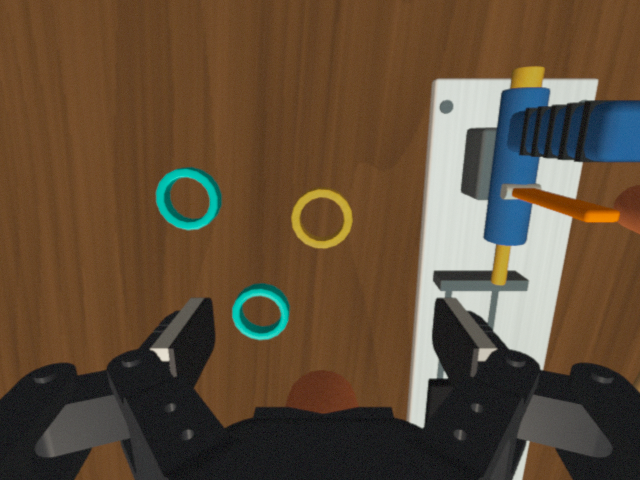

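step_arm(
  targets=[
    [[45, 0, -4], 0],
    [[90, 0, -4], 0],
    [[130, 0, -4], 0],
    [[148, 0, -4], 0],
    [[156, 0, -4], 0],
    [[156, 0, -4], 0],
    [[156, 0, -4], 0],
    [[156, 0, -4], 0],
  ],
)

```text
clock: 19.7
position: [0.4306, 0.1582, 0.0065]
ee_rot: [0.524, 0.477, 0.522, -0.475]
contact_force: [-0.1, 0.4, -0.9]
width: 0.0853
```

step_arm(
  targets=[
    [[0, 0, 0], 0],
    [[0, 0, 0], 0],
    [[0, 0, 0], 0],
    [[0, 0, 0], 0],
    [[0, 0, 0], 0],
    [[0, 0, 0], 0],
    [[0, 0, 0], 0],
    [[0, 0, 0], 0],
    [[0, 0, 0], 0],
  ],
  grip=1,
)

```text
clock: 20.6
position: [0.4296, 0.1581, 0.0062]
ee_rot: [0.523, 0.476, 0.523, -0.476]
contact_force: [-1.0, -0.5, 8.2]
width: 0.0469
```

```bash
python3 -c "
from h import *
p=manip.get_image('wrist'); rings(p,.014);print(manip.get_state()['position'])
goto((.5775,-.067,.16),.0944)
"
```

```text
[265, 252, 118, 118, 5751] [323.7 312.5] [0.431  0.1583 0.014 ]
[0.42957576 0.15813426 0.00621525]
shift [-153.7, 126.3, 238.0] turn -0.02 q6 0.11
```

step_arm(
  targets=[
    [[-20, 0, 0], 0],
    [[-60, 0, 0], 0],
    [[-110, 0, 0], 0],
    [[-154, 0, 0], 0],
    [[-154, 128, 237.5], 0],
    [[-154, 128, 237.5], 0],
    [[-154, 128, 237.5], 0],
    [[-154, 128, 237.5], 0],
    [[-154, 128, 237.5], 0],
    [[-154, 128, 237.5], 0],
    [[-154, 128, 237.5], 0],
    [[-154, 128, 237.5], 0],
    [[-154, 128, 237.5], 0],
    [[-154, 128, 237.5], 0],
    [[-114, 128, 237.5], 0],
    [[-74, 128, 237.5], 0],
    [[-52, 128, 237.5], 0],
    [[-52, 128, 237.5], 0],
    [[-52, 128, 237.5], 0],
  ],
)

```text
clock: 22.55
position: [0.5791, -0.0657, 0.0579]
ee_rot: [0.523, 0.476, 0.523, -0.476]
contact_force: [1.0, -0.4, -0.2]
width: 0.0473
```

```bash
python3 -c "
from h import *
p=manip.get_image('wrist'); save(p,'w12',(200,180,440,380),3); st=manip.get_state(); print(st['position'],st['contact_force'])
"
```

```text
[ 0.58005623 -0.06602941  0.05874751] [-0.11915981  0.6939312  -1.07861406]
```

View pics/w12.png

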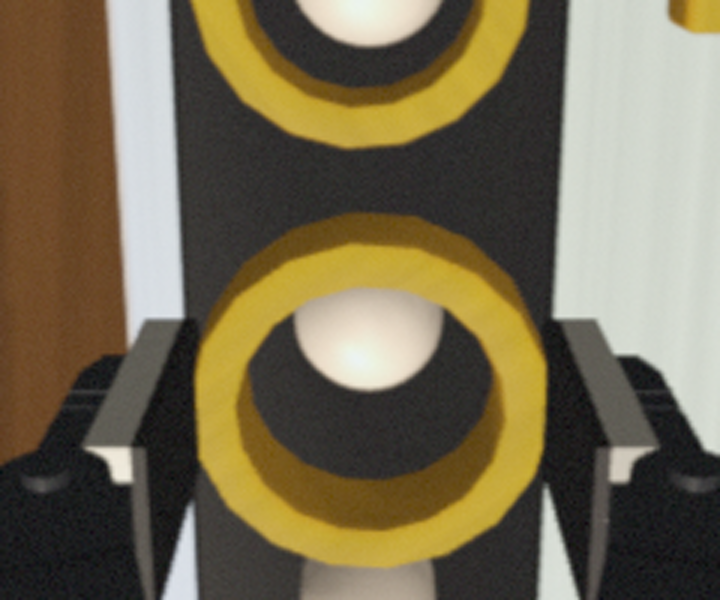

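step_arm(
  targets=[
    [[0, 0, 1.5], 0],
    [[8, 0, 1.5], 0],
    [[16, 0, 1.5], 0],
    [[21, 0, 1.5], 0],
    [[24, 0, 1.5], 0],
    [[25, 0, 1.5], 0],
    [[25, 0, 1.5], 0],
    [[25, 0, 1.5], 0],
  ],
)

```text
clock: 23.4
position: [0.5792, -0.0679, 0.0323]
ee_rot: [0.523, 0.476, 0.523, -0.476]
contact_force: [-0.6, 0.5, 0.7]
width: 0.047
```

step_arm(
  targets=[
    [[0, 0, 0], 0],
    [[0, 0, 0], 0],
    [[0, 0, 0], 0],
    [[0, 0, 0], 0],
    [[0, 0, 0], 0],
    [[0, 0, 0], 0],
    [[0, 0, 0], 0],
    [[-20, 0, 0], 0],
    [[-60, 0, 0], 0],
    [[-110, 0, 0], 0],
    [[-130, 0, 0], 0],
    [[-130, 0, 0], 0],
    [[-130, 0, 0], 0],
  ],
  grip=0,
)

```text
clock: 24.7
position: [0.5788, -0.0678, 0.1622]
ee_rot: [0.523, 0.476, 0.523, -0.476]
contact_force: [0.3, -0.9, 0.1]
width: 0.0856
```

```bash
python3 -c "
from h import *
p=manip.get_image('wrist'); save(p,'w13',(160,80,480,320),2.4); rings(p,.040);print(manip.get_state()['position'])
goto((.351,-.29,.16),.79)
p=manip.get_image('scene'); rings(p,.012); p=manip.get_image('side'); rings(p,.012)
"
```

```text
[540, 25, 58, 127, 524] [565.6  97.1] [0.7338 0.0395 0.04  ]
[551, 28, 54, 128, 407] [579.5  90.1] [0.7419 0.0447 0.04  ]
[286, 118, 71, 72, 2041] [321.2 153.6] [ 0.5736 -0.0128  0.04  ]
[389, 134, 35, 33, 1026] [406.4 149.8] [ 0.6326 -0.0047  0.04  ]
[290, 199, 67, 66, 1821] [323.4 231.9] [ 0.5805 -0.0693  0.04  ]
[ 0.57818455 -0.06767964  0.16116238]
shift [1.5, -247.0, 200.0] turn -39.88 q6 -0.33
[301, 273, 24, 18, 155] [312.7 281.2] [ 0.5478 -0.022   0.012 ]
[484, 273, 51, 37, 690] [508.8 291.4] [0.4834 0.3934 0.012 ]
```

View pics/w13.png

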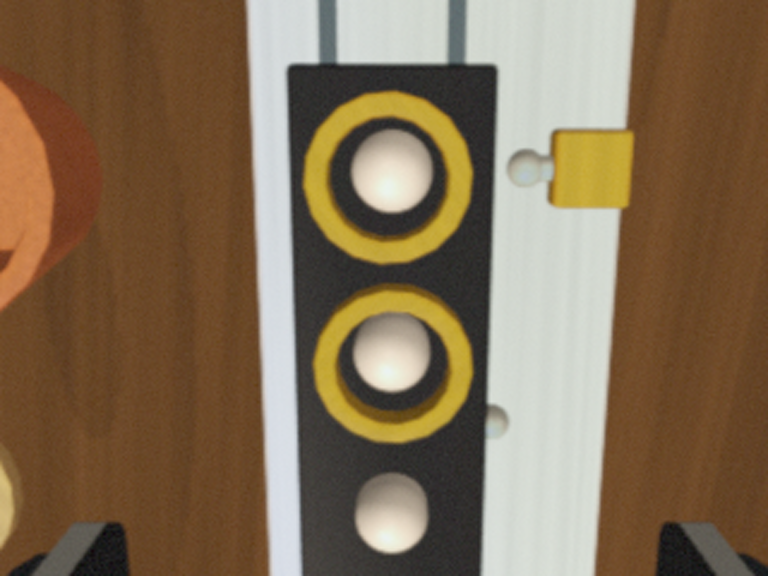

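step_arm(
  targets=[
    [[0, -247, 200], -39.9],
    [[0, -247, 200], -39.9],
    [[0, -247, 200], -39.9],
    [[0, -247, 200], -39.9],
    [[0, -247, 200], -39.9],
    [[0, -247, 200], -39.9],
    [[0, -247, 200], -39.9],
    [[0, -247, 200], -39.9],
    [[0, -247, 200], -39.9],
    [[0, -247, 200], -39.9],
    [[0, -247, 200], -39.9],
    [[0, -247, 200], -39.9],
  ],
)

```text
clock: 26.05
position: [0.3527, -0.2893, 0.1621]
ee_rot: [0.654, 0.268, 0.654, -0.268]
contact_force: [0.4, 0.2, -0.5]
width: 0.085
```

```bash
python3 -c "
from h import *
p=manip.get_image('wrist'); save(p,'w14'); rings(p,.012);st=manip.get_state();print(st['position'],st['qpos'])
goto((.351,-.29,.16),.79)
"
```

```text
[539, 144, 30, 25, 218] [553.8 155.8] [ 0.4425 -0.1253  0.012 ]
[296, 189, 62, 61, 1508] [326.7 219.5] [ 0.355  -0.2862  0.012 ]
[ 0.35265053 -0.28945312  0.1621342 ] [-8.40139246e-01  1.51270640e-01  1.85577197e+00  1.88805945e-04
  1.13488367e+00 -1.63251966e+00]
shift [2.1, -1.5, -0.8] turn 0.13 q6 -1.63
```

View pics/w14.png

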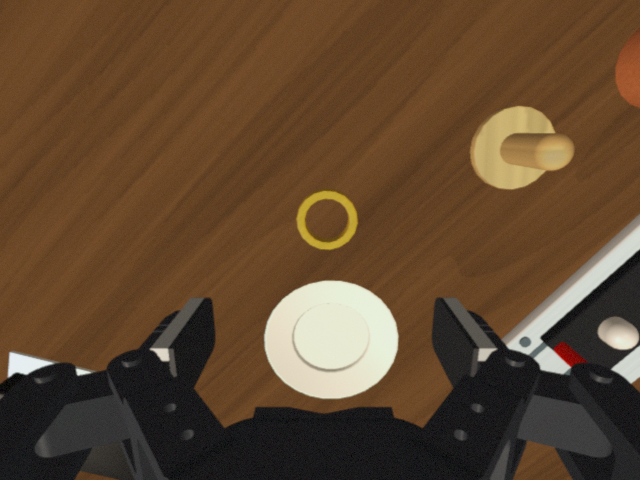

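step_arm(
  targets=[
    [[45, 3, -2.5], 0],
    [[90, 3, -2.5], 0],
    [[130, 3, -2.5], 0],
    [[148, 3, -2.5], 0],
    [[157, 3, -2.5], 0],
    [[157, 3, -2.5], 0],
    [[157, 3, -2.5], 0],
    [[157, 3, -2.5], 0],
  ],
)

```text
clock: 26.9
position: [0.3533, -0.2872, 0.0065]
ee_rot: [0.655, 0.268, 0.653, -0.269]
contact_force: [0.7, -1.0, 0.0]
width: 0.0855
```

step_arm(
  targets=[
    [[0, 0, 0], 0],
    [[0, 0, 0], 0],
    [[0, 0, 0], 0],
    [[0, 0, 0], 0],
    [[0, 0, 0], 0],
    [[0, 0, 0], 0],
    [[0, 0, 0], 0],
    [[0, 0, 0], 0],
    [[0, 0, 0], 0],
  ],
  grip=1,
)

```text
clock: 27.8
position: [0.3526, -0.2866, 0.0062]
ee_rot: [0.654, 0.269, 0.654, -0.269]
contact_force: [-1.2, 1.1, 7.6]
width: 0.047
```

```bash
python3 -c "
from h import *
p=manip.get_image('wrist'); rings(p,.014);print(manip.get_state()['position'])
goto((.584,-.123,.16),.0944)
"
```

```text
[264, 248, 119, 119, 6914] [322.9 307.9] [ 0.3522 -0.2851  0.014 ]
[ 0.35261106 -0.28656392  0.00618876]
shift [-153.7, 279.0, 49.5] turn 39.87 q6 -1.63
```

step_arm(
  targets=[
    [[-20, 0, 0], 0],
    [[-60, 0, 0], 0],
    [[-110, 0, 0], 0],
    [[-154, 0, 0], 0],
    [[-154, 278.3, 50.2], 39.9],
    [[-154, 278.3, 50.2], 39.9],
    [[-154, 278.3, 50.2], 39.9],
    [[-154, 278.3, 50.2], 39.9],
    [[-154, 278.3, 50.2], 39.9],
    [[-154, 278.3, 50.2], 39.9],
    [[-154, 278.3, 50.2], 39.9],
    [[-154, 278.3, 50.2], 39.9],
    [[-154, 278.3, 50.2], 39.9],
    [[-154, 278.3, 50.2], 39.9],
    [[-114, 278.3, 50.2], 39.9],
    [[-74, 278.3, 50.2], 39.9],
    [[-52, 278.3, 50.2], 39.9],
    [[-52, 278.3, 50.2], 39.9],
    [[-52, 278.3, 50.2], 39.9],
  ],
)

```text
clock: 29.75
position: [0.5835, -0.1249, 0.0579]
ee_rot: [0.523, 0.476, 0.523, -0.476]
contact_force: [0.2, -0.8, -0.3]
width: 0.0469
```

```bash
python3 -c "
from h import *
p=manip.get_image('wrist'); save(p,'w15',(200,180,440,380),3); st=manip.get_state(); print(st['position'],st['contact_force'],st['width']);goto((.584,-.124,.0325),.0944)
"
```

```text
[ 0.58445378 -0.12491757  0.05878358] [ 0.44588182 -0.58338261 -0.22435862] 0.04701843112586177
shift [26.3, -0.4, -1.0] turn -0.09 q6 -0.42
```

View pics/w15.png

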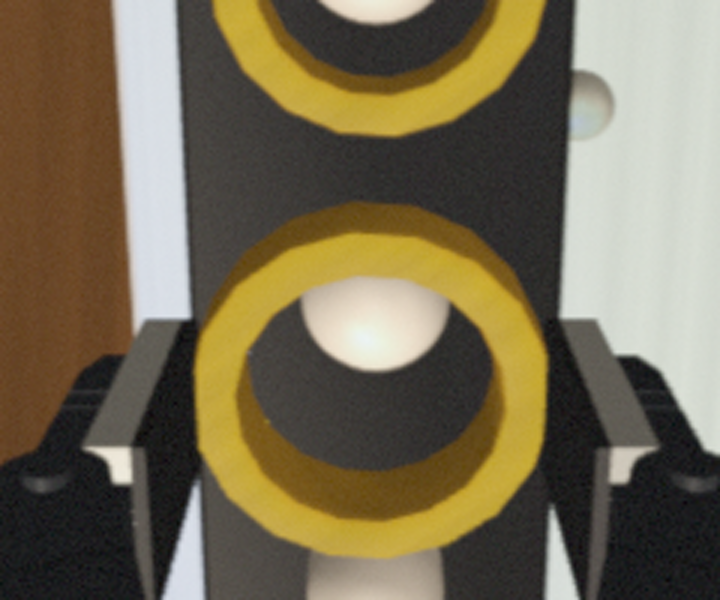

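step_arm(
  targets=[
    [[8, 0.5, 0], 0],
    [[16, 0.5, 0], 0],
    [[21, 0.5, 0], 0],
    [[24, 0.5, 0], 0],
    [[25, 0.5, 0], 0],
    [[25, 0.5, 0], 0],
    [[25, 0.5, 0], 0],
    [[25, 0.5, 0], 0],
  ],
)

```text
clock: 30.6
position: [0.5845, -0.1238, 0.0323]
ee_rot: [0.523, 0.476, 0.523, -0.476]
contact_force: [0.2, -0.1, -1.1]
width: 0.0472
```

step_arm(
  targets=[
    [[0, 0, 0], 0],
    [[0, 0, 0], 0],
    [[0, 0, 0], 0],
    [[0, 0, 0], 0],
    [[0, 0, 0], 0],
    [[0, 0, 0], 0],
    [[0, 0, 0], 0],
    [[-20, 0, 0], 0],
    [[-60, 0, 0], 0],
    [[-110, 0, 0], 0],
    [[-140, 0, 0], 0],
    [[-140, 0, 0], 0],
    [[-140, 0, 0], 0],
  ],
  grip=0,
)

```text
clock: 31.9
position: [0.5844, -0.1238, 0.1729]
ee_rot: [0.523, 0.476, 0.523, -0.476]
contact_force: [-0.4, -0.1, -0.3]
width: 0.0852
```

```bash
python3 -c "
from h import *
p=manip.get_image('wrist'); save(p,'w16'); st=manip.get_state(); print(st['position'],st['clock'])
p=manip.get_image('side'); save(p,'d16')
q=np.load('q.npy')
"
```

```text
[ 0.58357583 -0.12355602  0.17154873] 31.95
```

View pics/w16.png

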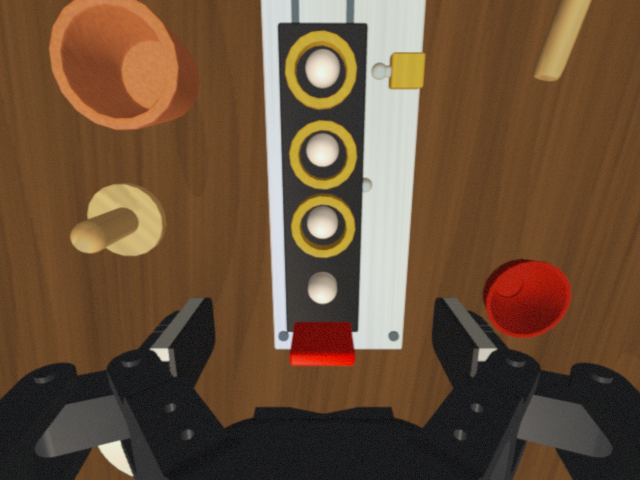

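View pics/d16.png

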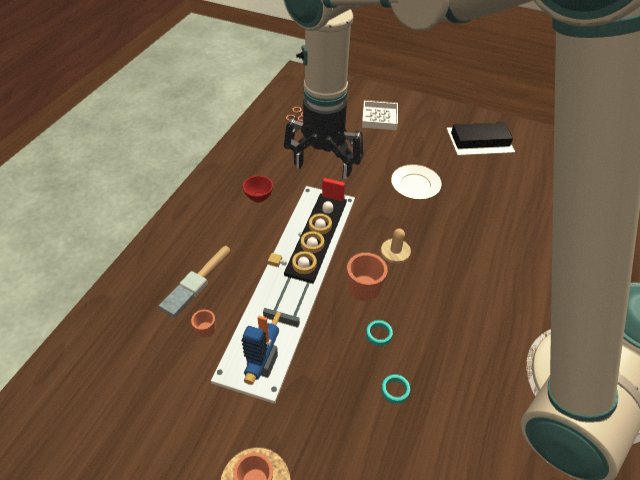

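```bash
python3 -c "
from h import *
goto((.594,-.2225,.17),.0944-np.pi/2)
"
```

```text
shift [0.7, 1.5, 99.6] turn 89.98 q6 -0.42
```

step_arm(
  targets=[
    [[0, 1.5, 99.6], 90],
    [[0, 1.5, 99.6], 90],
    [[0, 1.5, 99.6], 90],
    [[0, 1.5, 99.6], 90],
    [[0, 1.5, 99.6], 90],
    [[0, 1.5, 99.6], 90],
    [[0, 1.5, 99.6], 90],
    [[0, 1.5, 99.6], 90],
    [[0, 1.5, 99.6], 90],
    [[0, 1.5, 99.6], 90],
    [[0, 1.5, 99.6], 90],
    [[0, 1.5, 99.6], 90],
    [[0, 1.5, 99.6], 90],
    [[0, 1.5, 99.6], 90],
  ],
)

```text
clock: 33.4
position: [0.5948, -0.2227, 0.1714]
ee_rot: [-0.033, -0.706, -0.034, 0.707]
contact_force: [0.1, -1.4, -0.2]
width: 0.0854
```

```bash
python3 -c "
from h import *
p=manip.get_image('wrist'); save(p,'w17'); st=manip.get_state(); print(st['position'],st['qpos'])
hsv=cv2.cvtColor(p['image'],cv2.COLOR_RGB2HSV); m=cv2.inRange(hsv,(0,200,120),(6,255,255))|cv2.inRange(hsv,(174,200,120),(180,255,255))
k,l,s,c=cv2.connectedComponentsWithStats(m); print([x.tolist() for x in s[1:] if x[4]>100])
goto((.594,-.2225,.17),.0944-np.pi/2); print(proj(p,(.594,-.2225,.075)))
"
```

```text
[ 0.59493695 -0.22272421  0.17166179] [-4.67715871e-01  4.02144087e-01  1.46334618e+00  6.53483736e-05
  1.27722086e+00  1.00823582e+00]
[[222, 0, 94, 34, 2280], [309, 195, 17, 80, 1240]]
shift [1.7, -0.3, 0.9] turn 0.02 q6 1.01
[322.54887066 242.66951021]
```

View pics/w17.png

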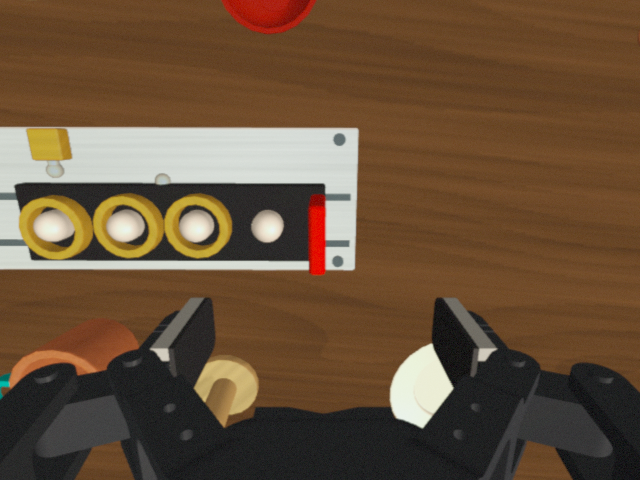

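step_arm(
  targets=[
    [[40, -4, 0], 0],
    [[80, -4, 0], 0],
    [[110, -4, 0], 0],
    [[121, -4, 0], 0],
    [[121, -4, 0], 0],
    [[121, -4, 0], 0],
    [[121, -4, 0], 0],
  ],
)

```text
clock: 34.15
position: [0.5963, -0.2196, 0.0533]
ee_rot: [0.034, 0.708, 0.033, -0.705]
contact_force: [0.5, -0.7, 0.1]
width: 0.0855
```

step_arm(
  targets=[
    [[0, 0, 0], 0],
    [[0, 0, 0], 0],
    [[0, 0, 0], 0],
    [[0, 0, 0], 0],
    [[0, 0, 0], 0],
    [[0, 0, 0], 0],
    [[0, 0, 0], 0],
    [[0, 0, 0], 0],
    [[0, 0, 0], 0],
    [[0, 0, 0], 0],
    [[0, 0, 0], 0],
    [[0, 0, 0], 0],
  ],
  grip=1,
)

```text
clock: 35.35
position: [0.5948, -0.2188, 0.0514]
ee_rot: [0.033, 0.706, 0.033, -0.706]
contact_force: [-1.0, 1.7, 3.2]
width: 0.011
```

```bash
python3 -c "
from h import *
p=manip.get_image('wrist'); save(p,'w18'); st=manip.get_state(); print(st['position'],st['contact_force'],st['width'])
p=manip.get_image('scene'); save(p,'s18',(180,180,480,330),2.6);
"
```

```text
[ 0.59478689 -0.21875439  0.0514517 ] [-0.19080565  1.47474535  4.39288695] 0.011164097132590116
```

View pics/w18.png

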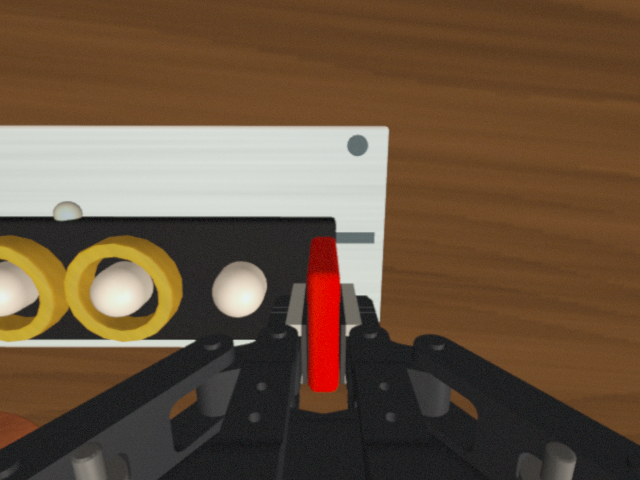

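View pics/s18.png

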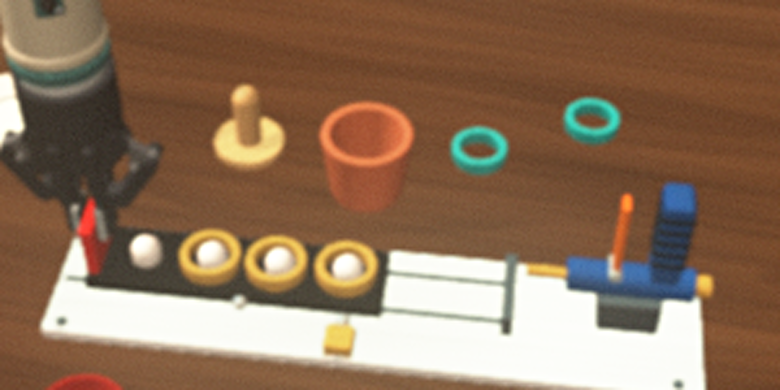

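step_arm(
  targets=[
    [[0, -4, 0], 0],
    [[0, -10, 0], 0],
    [[0, -17, 0], 0],
    [[0, -24, 0], 0],
    [[0, -31, 0], 0],
    [[0, -38, 0], 0],
    [[0, -45, 0], 0],
    [[0, -52, 0], 0],
    [[0, -59, 0], 0],
    [[0, -66, 0], 0],
    [[0, -72, 0], 0],
    [[0, -77, 0], 0],
    [[0, -82, 0], 0],
    [[0, -86, 0], 0],
    [[0, -90, 0], 0],
    [[0, -94, 0], 0],
    [[0, -97, 0], 0],
    [[0, -99, 0], 0],
    [[0, -99, 0], 0],
    [[0, -99, 0], 0],
  ],
)

```text
clock: 37.45
position: [0.5863, -0.1261, 0.0516]
ee_rot: [0.038, 0.707, 0.03, -0.706]
contact_force: [-2.8, -19.0, 1.9]
width: 0.0115
```

```bash
python3 -c "
from h import *
p=manip.get_image('wrist'); save(p,'w19'); st=manip.get_state(); print(st['position'],st['contact_force'],st['width'])
p=manip.get_image('scene'); save(p,'s19',(180,180,480,330),2.6);
"
```

```text
[ 0.58628422 -0.12612796  0.05155347] [ -3.14921545 -19.4349779    1.39399679] 0.011631495906568812
```

View pics/s19.png

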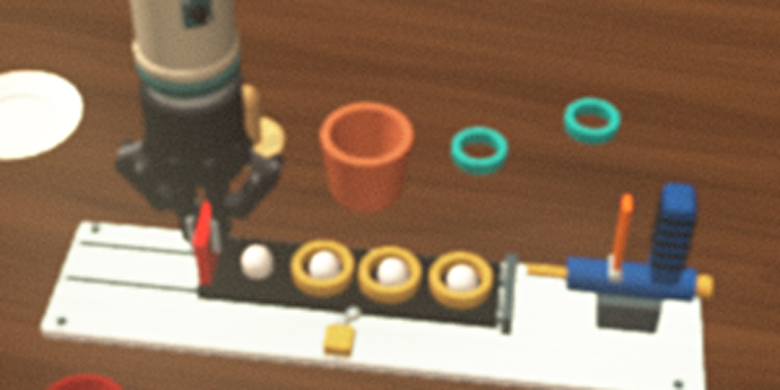

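step_arm(
  targets=[
    [[0, 2, 0], 0],
    [[0, 5, 0], 0],
    [[0, 5, 0], 0],
    [[0, 5, 0], 0],
  ],
)

```text
clock: 37.95
position: [0.5862, -0.1262, 0.0515]
ee_rot: [0.034, 0.707, 0.033, -0.706]
contact_force: [-1.0, -5.4, 4.8]
width: 0.0111
```

step_arm(
  targets=[
    [[0, 1, 0], 0],
    [[0, 1, 0], 0],
    [[0, 1, 0], 0],
    [[0, 1, 0], 0],
    [[0, 1, 0], 0],
    [[0, 1, 0], 0],
    [[0, 1, 0], 0],
    [[0, 1, 0], 0],
    [[0, 1, 0], 0],
    [[-40, 1, 0], 0],
    [[-90, 1, 0], 0],
    [[-140, 1, 0], 0],
    [[-165, 1, 0], 0],
    [[-165, 1, 0], 0],
    [[-165, 1, 0], 0],
  ],
  grip=0,
)

```text
clock: 39.45
position: [0.5859, -0.1262, 0.2164]
ee_rot: [0.033, 0.707, 0.033, -0.706]
contact_force: [-0.3, 0.1, -0.4]
width: 0.0853
```

```bash
python3 -c "
from h import *
p=manip.get_image('wrist'); save(p,'w20'); st=manip.get_state(); print(st['position'],st['contact_force'],st['width'])
p=manip.get_image('side'); save(p,'d20',(200,180,380,400),2.7);
q=np.load('q.npy'); c,s=np.cos(q[2]),np.sin(q[2]); y=.255; X=np.array((q[0]-s*y+.002,q[1]+c*y+.002,.235)); print(X); goto(X,.0944-np.pi/2)
"
```

```text
[ 0.58517879 -0.12599413  0.21510354] [-0.12878832  0.21355057 -1.57518031] 0.0851444051536396
[0.55046277 0.22944802 0.235     ]
shift [-20.0, -357.0, 1.0] turn -0.03 q6 1.15
```

View pics/d20.png

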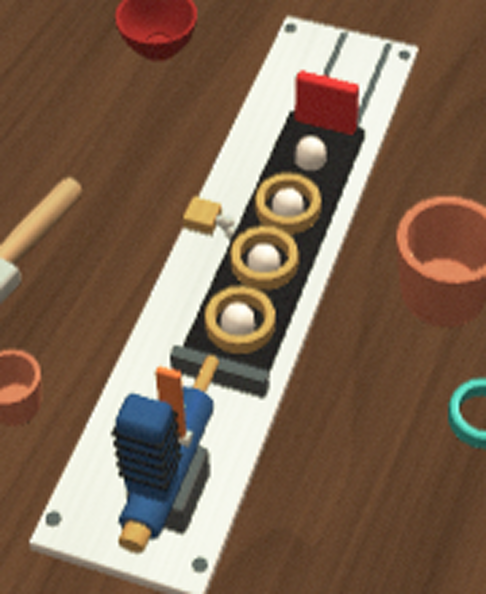

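step_arm(
  targets=[
    [[-20, -357, 1], 0],
    [[-20, -357, 1], 0],
    [[-20, -357, 1], 0],
    [[-20, -357, 1], 0],
    [[-20, -357, 1], 0],
    [[-20, -357, 1], 0],
    [[-20, -357, 1], 0],
    [[-20, -357, 1], 0],
    [[-20, -357, 1], 0],
    [[-20, -357, 1], 0],
    [[-20, -357, 1], 0],
    [[-20, -357, 1], 0],
  ],
)

```text
clock: 40.75
position: [0.5518, 0.2274, 0.236]
ee_rot: [-0.033, -0.706, -0.032, 0.707]
contact_force: [-0.8, -0.1, -1.0]
width: 0.0854
```

```bash
python3 -c "
from h import *
p=manip.get_image('wrist'); save(p,'w21'); st=manip.get_state(); print(st['position'],st['qpos'])
q=np.load('q.npy'); c,s=np.cos(q[2]),np.sin(q[2])
for y,z in((.225,.14),(.25,.152),(.274,.152)): X=np.array((q[0]-s*y,q[1]+c*y,z)); print(X,proj(p,X))
"
```

```text
[0.55183832 0.2276181  0.23618452] [ 2.74811468e-01  3.06605457e-01  1.44824597e+00 -2.03218033e-04
  1.38699587e+00  1.75370998e+00]
[0.55129005 0.19758154 0.14      ] [366.57050997 246.34956813]
[0.54893398 0.22247027 0.152     ] [329.95586627 252.00958939]
[0.54667215 0.24636345 0.152     ] [292.77065872 252.10587394]
```

View pics/w21.png

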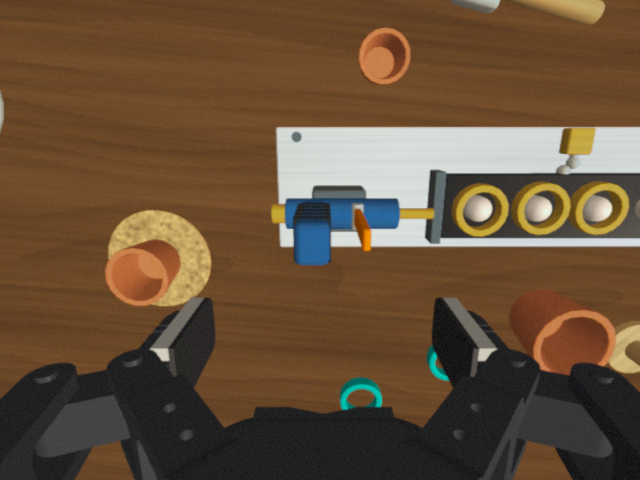

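step_arm(
  targets=[
    [[30, 0, 0], 0],
    [[60, 0, 0], 0],
    [[85, 0, 0], 0],
    [[105, 0, 0], 0],
    [[120, 0, 0], 0],
    [[130, 0, 0], 0],
    [[136, 0, 0], 0],
    [[136, 0, 0], 0],
    [[136, 0, 0], 0],
  ],
)

```text
clock: 41.7
position: [0.5521, 0.229, 0.101]
ee_rot: [0.033, 0.707, 0.033, -0.706]
contact_force: [-0.1, 0.2, 0.5]
width: 0.0856
```

```bash
python3 -c "
from h import *
p=manip.get_image('wrist'); save(p,'w22'); st=manip.get_state(); print(st['position'],st['contact_force'])
"
```

```text
[0.55223008 0.22918027 0.10119279] [-0.46715284  0.39869441  1.28014138]
```

View pics/w22.png

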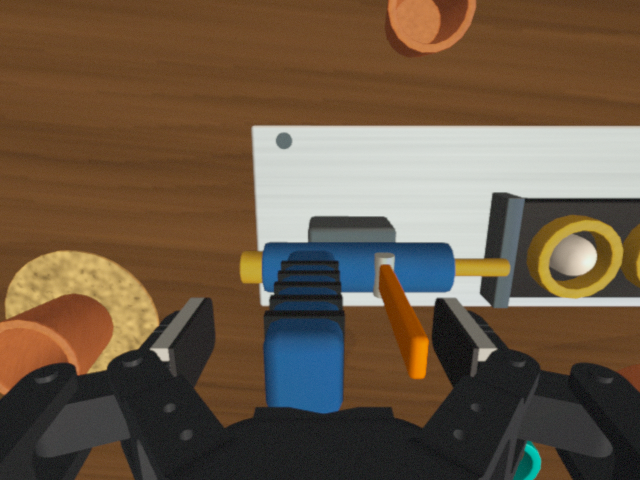

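step_arm(
  targets=[
    [[0, 0, 0], 0],
    [[0, 0, 0], 0],
    [[0, 0, 0], 0],
    [[0, 0, 0], 0],
    [[0, 0, 0], 0],
    [[0, 0, 0], 0],
    [[0, 0, 0], 0],
    [[0, 0, 0], 0],
    [[0, 0, 0], 0],
    [[0, 0, 0], 0],
  ],
  grip=1,
  grip_force=25,
)

```text
clock: 42.75
position: [0.5524, 0.2272, 0.1017]
ee_rot: [0.035, 0.707, 0.032, -0.706]
contact_force: [0.2, -5.0, 7.7]
width: 0.0395
```

```bash
python3 -c "
from h import *
p=manip.get_image('wrist'); save(p,'w23'); st=manip.get_state(); print(st['position'],st['contact_force'],st['width'])
p=manip.get_image('scene'); save(p,'s23',(330,180,510,330),4)
"
```

```text
[0.55242858 0.22716598 0.10170566] [-0.63690149 -5.08999327  6.63021744] 0.03913378184458781
```

View pics/w23.png

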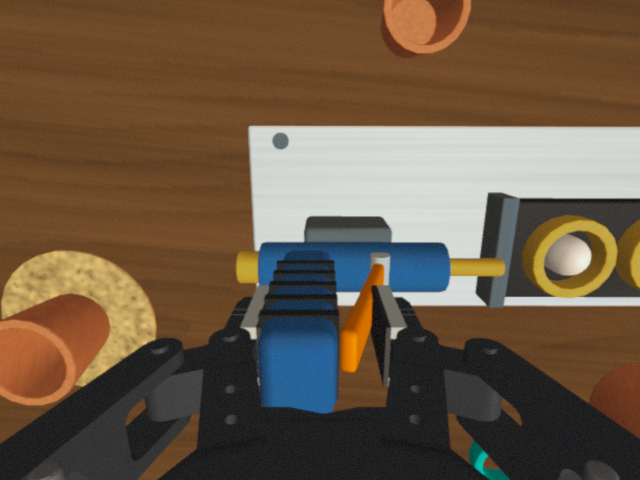

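View pics/s23.png

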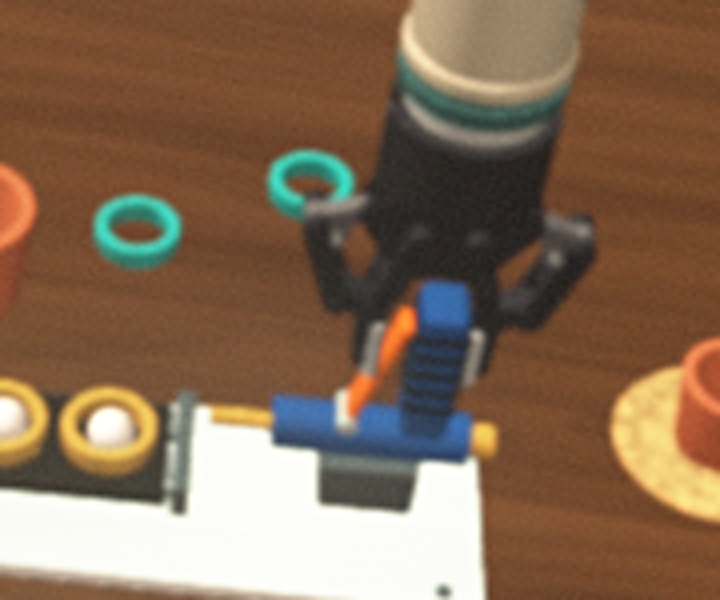

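step_arm(
  targets=[
    [[0, 0, 0], 0],
    [[0, 0, 0], 0],
    [[0, 0, 0], 0],
    [[0, 0, 0], 0],
    [[0, 0, 0], 0],
  ],
  grip=1,
  grip_force=45,
)

```text
clock: 43.35
position: [0.5524, 0.2276, 0.1019]
ee_rot: [0.035, 0.707, 0.033, -0.705]
contact_force: [-0.6, -1.4, 7.4]
width: 0.0386
```

step_arm(
  targets=[
    [[0, 0, 0], 0],
    [[0, 0, 0], 0],
    [[0, 0, 0], 0],
    [[0, 0, 0], 0],
    [[0, 0, 0], 0],
    [[0, 0, 0], 0],
    [[0, 0, 0], 0],
    [[0, 0, 0], 0],
    [[-30, 0, 0], 0],
    [[-70, 0, 0], 0],
    [[-110, 0, 0], 0],
    [[-130, 0, 0], 0],
    [[-130, 0, 0], 0],
  ],
  grip=0,
  grip_force=40,
)

```text
clock: 44.65
position: [0.5535, 0.2297, 0.2343]
ee_rot: [0.033, 0.709, 0.034, -0.704]
contact_force: [-0.3, -0.5, 0.2]
width: 0.0854
```

```bash
python3 -c "
from h import *
p=manip.get_image('wrist'); save(p,'w24'); st=manip.get_state(); print(st['position'],st['contact_force'],st['width'])
goto((.5862,-.1262,.225),.0944-np.pi/2)
"
```

```text
[0.55226282 0.22933112 0.23181648] [ 0.46344491 -0.22210908 -0.22304788] 0.08543909262594733
shift [6.5, 357.2, -0.4] turn -0.02 q6 1.75
```

View pics/w24.png

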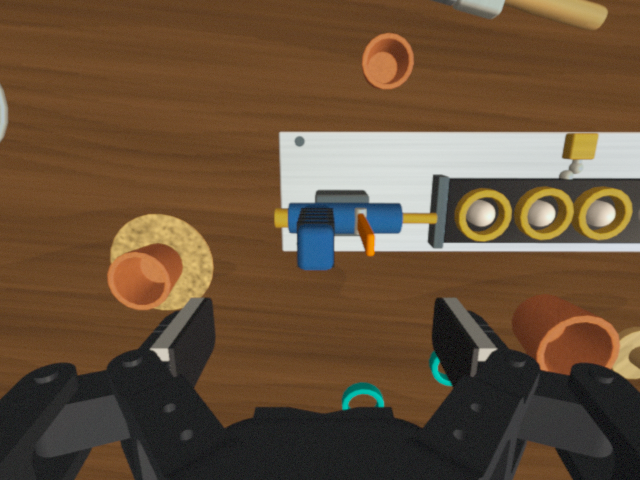

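step_arm(
  targets=[
    [[6, 357, 0], 0],
    [[6, 357, 0], 0],
    [[6, 357, 0], 0],
    [[6, 357, 0], 0],
    [[6, 357, 0], 0],
    [[6, 357, 0], 0],
    [[6, 357, 0], 0],
    [[6, 357, 0], 0],
    [[6, 357, 0], 0],
    [[6, 357, 0], 0],
    [[6, 357, 0], 0],
    [[46, 357, 0], 0],
    [[90, 357, 0], 0],
    [[130, 357, 0], 0],
    [[165, 357, 0], 0],
    [[180, 357, 0], 0],
    [[180, 357, 0], 0],
    [[180, 357, 0], 0],
  ],
)

```text
clock: 46.5
position: [0.5856, -0.1252, 0.0508]
ee_rot: [0.034, 0.707, 0.034, -0.706]
contact_force: [0.5, -0.9, 1.0]
width: 0.0854
```

step_arm(
  targets=[
    [[0, 0, 0], 0],
    [[0, 0, 0], 0],
    [[0, 0, 0], 0],
    [[0, 0, 0], 0],
    [[0, 0, 0], 0],
    [[0, 0, 0], 0],
    [[0, 0, 0], 0],
    [[0, 0, 0], 0],
    [[0, 0, 0], 0],
    [[0, 0, 0], 0],
    [[0, 0, 0], 0],
    [[0, 0, 0], 0],
  ],
  grip=1,
)

```text
clock: 47.7
position: [0.5852, -0.1264, 0.0507]
ee_rot: [0.033, 0.706, 0.033, -0.706]
contact_force: [-2.2, 1.2, 5.1]
width: 0.0115
```

step_arm(
  targets=[
    [[0, 3, 0], 0],
    [[0, 6, 0], 0],
    [[0, 9, 0], 0],
    [[0, 12, 0], 0],
    [[0, 16, 0], 0],
    [[0, 22, 0], 0],
    [[0, 29, 0], 0],
    [[0, 36, 0], 0],
    [[0, 43, 0], 0],
    [[0, 50, 0], 0],
    [[0, 57, 0], 0],
    [[0, 64, 0], 0],
    [[0, 71, 0], 0],
    [[0, 78, 0], 0],
    [[0, 84, 0], 0],
    [[0, 89, 0], 0],
    [[0, 93, 0], 0],
    [[0, 96, 0], 0],
    [[0, 98, 0], 0],
    [[0, 98, 0], 0],
  ],
)

```text
clock: 49.7
position: [0.5942, -0.224, 0.0507]
ee_rot: [0.033, 0.706, 0.033, -0.706]
contact_force: [-1.2, 1.0, 5.7]
width: 0.0114
```

step_arm(
  targets=[
    [[0, 0, 0], 0],
    [[0, 0, 0], 0],
    [[0, 0, 0], 0],
  ],
)

```text
clock: 50.0
position: [0.5942, -0.224, 0.0507]
ee_rot: [0.033, 0.706, 0.033, -0.706]
contact_force: [-1.0, -0.5, 5.7]
width: 0.0111
```

```bash
python3 -c "
from h import *
p=manip.get_image('wrist'); save(p,'w25'); st=manip.get_state(); print(st['position'],st['contact_force'],st['width'])
p=manip.get_image('scene'); save(p,'s25',(180,180,480,330),2.6);
"
```

```text
[ 0.5942156  -0.22398336  0.05072718] [-1.1677627   2.38575673  4.98036219] 0.011350024451247085
```

View pics/s25.png

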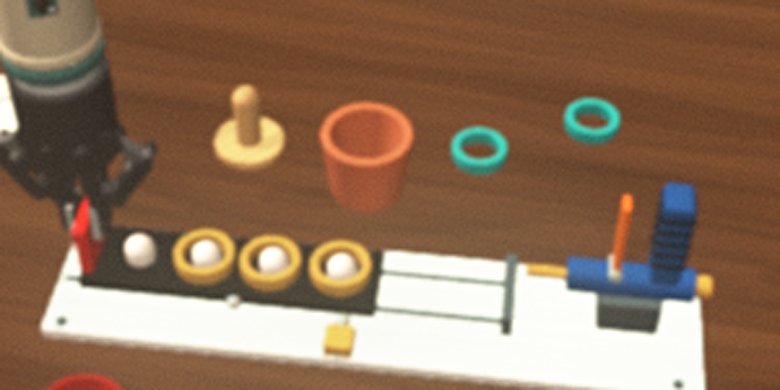

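step_arm(
  targets=[
    [[0, 0, 0], 0],
    [[0, 0, 0], 0],
    [[0, 0, 0], 0],
    [[0, 0, 0], 0],
    [[0, 0, 0], 0],
    [[0, 0, 0], 0],
    [[0, 0, 0], 0],
    [[0, 0, 0], 0],
    [[-40, 0, 0], 0],
    [[-80, 0, 0], 0],
    [[-110, 0, 0], 0],
    [[-110, 0, 0], 0],
    [[-110, 0, 0], 0],
  ],
  grip=0,
)

```text
clock: 51.4
position: [0.5944, -0.224, 0.161]
ee_rot: [0.033, 0.707, 0.033, -0.706]
contact_force: [-0.2, -0.6, 0.3]
width: 0.0853
```

```bash
python3 -c "
from h import *
goto((.5845,-.1235,.16),.0944)
"
```

```text
shift [0.9, -101.0, 0.5] turn 89.98 q6 1.01
```

step_arm(
  targets=[
    [[0, -101, 0], -90],
    [[0, -101, 0], -90],
    [[0, -101, 0], -90],
    [[0, -101, 0], -90],
    [[0, -101, 0], -90],
    [[0, -101, 0], -90],
    [[0, -101, 0], -90],
    [[0, -101, 0], -90],
    [[0, -101, 0], -90],
    [[0, -101, 0], -90],
    [[0, -101, 0], -90],
    [[0, -101, 0], -90],
    [[0, -101, 0], -90],
    [[0, -101, 0], -90],
  ],
)

```text
clock: 52.8
position: [0.5844, -0.1232, 0.1595]
ee_rot: [0.522, 0.476, 0.523, -0.476]
contact_force: [0.3, 0.2, -0.1]
width: 0.086
```

```bash
python3 -c "
from h import *
p=manip.get_image('wrist'); save(p,'w26'); rings(p,.038);st=manip.get_state(); print(st['position'],st['qpos'][5])
goto((.5845,-.1235,.0325),.0944)
"
```

```text
[554, 0, 37, 72, 380] [571.2  38.5] [0.7326 0.0189 0.038 ]
[567, 0, 35, 76, 252] [584.1  38.7] [0.741  0.0195 0.038 ]
[284, 36, 75, 81, 2537] [321.   76.1] [ 0.5743 -0.0184  0.038 ]
[394, 50, 37, 38, 1317] [412.   68.4] [ 0.6335 -0.0082  0.038 ]
[288, 129, 71, 72, 2029] [323.3 164.7] [ 0.5812 -0.0756  0.038 ]
[290, 206, 67, 66, 1840] [323.4 238.7] [ 0.5863 -0.1296  0.038 ]
[ 0.58451787 -0.12327946  0.15978449] -0.41758290468544385
shift [127.3, 0.1, 0.3] turn -0.07 q6 -0.42
```

View pics/w26.png

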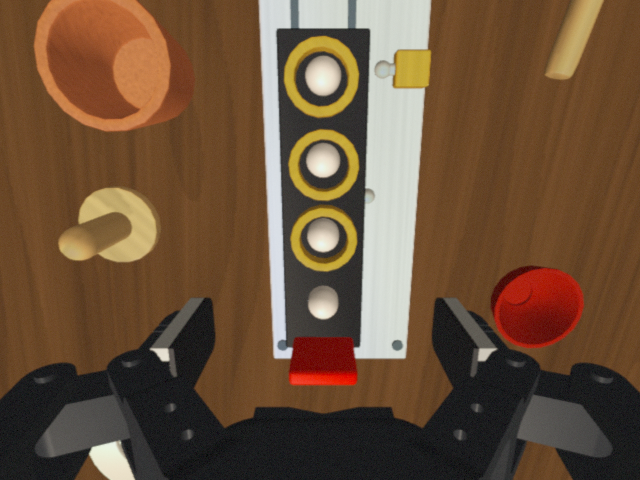

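step_arm(
  targets=[
    [[40, 0.5, 5.5], 0],
    [[80, 0.5, 5.5], 0],
    [[110, 0.5, 5.5], 0],
    [[122, 0.5, 5.5], 0],
    [[127, 0.5, 5.5], 0],
    [[127, 0.5, 5.5], 0],
    [[127, 0.5, 5.5], 0],
    [[127, 0.5, 5.5], 0],
  ],
)

```text
clock: 53.65
position: [0.587, -0.1292, 0.0349]
ee_rot: [0.524, 0.476, 0.522, -0.475]
contact_force: [-0.2, -0.5, -1.0]
width: 0.0853
```

step_arm(
  targets=[
    [[0, 0, 0], 0],
    [[0, 0, 0], 0],
    [[0, 0, 0], 0],
    [[0, 0, 0], 0],
    [[0, 0, 0], 0],
    [[0, 0, 0], 0],
    [[0, 0, 0], 0],
    [[0, 0, 0], 0],
    [[0, 0, 0], 0],
  ],
  grip=1,
)

```text
clock: 54.55
position: [0.5859, -0.1288, 0.0342]
ee_rot: [0.523, 0.476, 0.523, -0.476]
contact_force: [-0.9, 0.1, 5.1]
width: 0.0466
```

```bash
python3 -c "
from h import *
p=manip.get_image('wrist'); save(p,'w27',(200,180,440,380),3); rings(p,.04); st=manip.get_state(); print(st['position'],st['width'])
goto((.416,-.144,.16),.0944)
"
```

```text
[241, 0, 150, 89, 4894] [315.7  19.8] [ 0.5748 -0.0241  0.04  ]
[448, 0, 75, 37, 2416] [485.   17.2] [ 0.6301 -0.0181  0.04  ]
[254, 109, 134, 134, 7069] [320.4 176. ] [ 0.5811 -0.0747  0.04  ]
[266, 248, 116, 117, 5668] [323.5 307.7] [ 0.5872 -0.1276  0.04  ]
[ 0.58595409 -0.12883083  0.0341724 ] 0.04678416000487257
shift [-125.9, -170.5, -0.8] turn -0.02 q6 -0.43
```

View pics/w27.png

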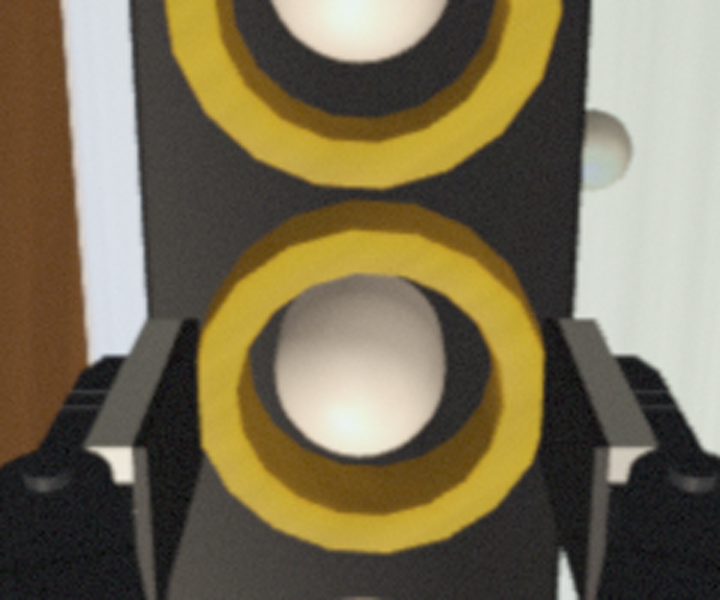

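step_arm(
  targets=[
    [[-15, 0, 0], 0],
    [[-45, 0, 0], 0],
    [[-85, 0, 0], 0],
    [[-100, 0, 0], 0],
    [[-100, -40, 0], 0],
    [[-100, -85, 0], 0],
    [[-100, -130, 0], 0],
    [[-100, -160, 0], 0],
    [[-100, -170, 0], 0],
    [[-100, -170, 0], 0],
    [[-100, -170, 0], 0],
    [[-100, -170, 0], 0],
    [[-100, -170, 0], 0],
  ],
)

```text
clock: 55.9
position: [0.4179, -0.1449, 0.1332]
ee_rot: [0.523, 0.476, 0.523, -0.476]
contact_force: [-0.0, -0.5, -1.6]
width: 0.0468
```

```bash
python3 -c "
from h import *
p=manip.get_image('wrist'); save(p,'w28',(160,120,480,380),2.4); st=manip.get_state(); print(st['position'],st['width'])
for z in (.01,.058): print(proj(p,(.414,-.145,z)))
p=manip.get_image('scene'); save(p,'s28',(210,160,350,270),5)
"
```

```text
[ 0.41762637 -0.14481101  0.13311248] 0.046644708499476877
[316.04159469 229.07730672]
[314.70040501 248.79305038]
```

View pics/w28.png

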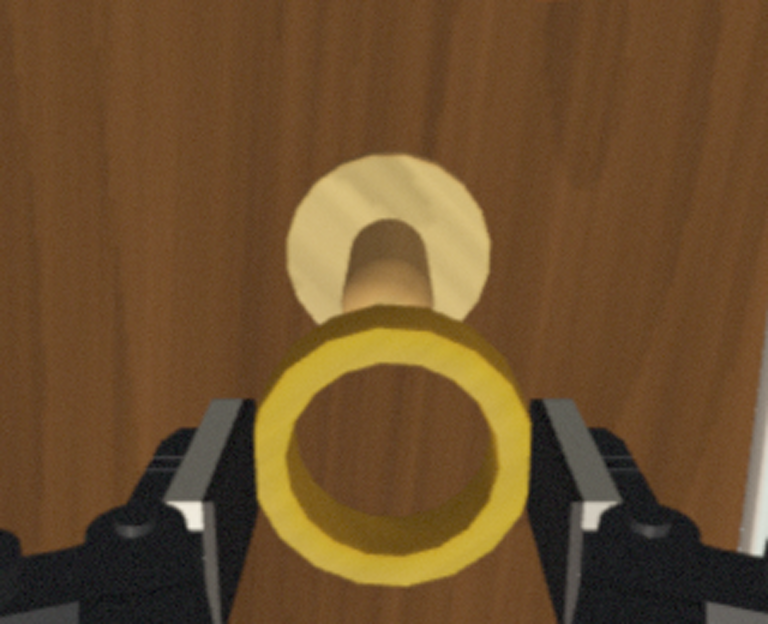

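View pics/s28.png

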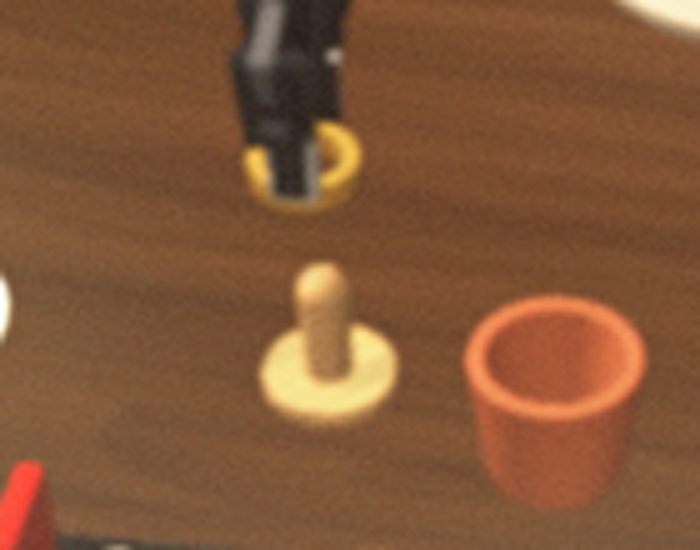

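```bash
python3 -c "
from h import *
p=manip.get_image('wrist')
print(ray(p,322.1,224.2,.01),ray(p,322.0,222,.01),ray(p,323.8,310.4,.139),manip.get_state()['position'])
hsv=cv2.cvtColor(p['image'],cv2.COLOR_RGB2HSV); print(hsv[200,320],hsv[240,290])
m=cv2.inRange(hsv,(18,60,150),(30,150,255)); m[248:]=0; m[:,:260]=0;m[:,380:]=0
c,_=cv2.findContours(m,cv2.RETR_EXTERNAL,cv2.CHAIN_APPROX_NONE); c=max(c,key=len)[:,0]; c=c[c[:,1]<245]; e=cv2.fitEllipse(c.astype(np.float32)); print(e,ray(p,*e[0],.01))
"
```

```text
[ 0.41751088 -0.14063219  0.01      ] [ 0.41727993 -0.13897102  0.01      ] [ 0.41885335 -0.14465515  0.139     ] [ 0.41715494 -0.14470091  0.13307614]
[ 22 107 197] [ 21 106 203]
((322.1610107421875, 225.0166015625), (80.75558471679688, 84.29396057128906), 85.9723129272461) [ 0.41761444 -0.14124856  0.01      ]
```

step_arm(
  targets=[
    [[10, -1, -3], 0],
    [[30, -1, -3], 0],
    [[46, -1, -3], 0],
    [[46, -1, -3], 0],
    [[46, -1, -3], 0],
    [[46, -1, -3], 0],
  ],
)

```text
clock: 56.65
position: [0.4159, -0.1421, 0.0878]
ee_rot: [0.523, 0.476, 0.523, -0.476]
contact_force: [-0.6, -0.4, -1.4]
width: 0.0465
```

```bash
python3 -c "
from h import *
p=manip.get_image('wrist'); save(p,'w29',(200,180,440,380),3); st=manip.get_state(); print(st['position'],st['width'],st['contact_force'])
p=manip.get_image('scene'); save(p,'s29',(210,180,330,270),6)
p=manip.get_image('side'); save(p,'d29',(360,200,460,280),6)
"
```

```text
[ 0.41593187 -0.14215033  0.08795361] 0.04686381336240891 [-0.14458011  0.34474403 -0.53333573]
```

View pics/w29.png

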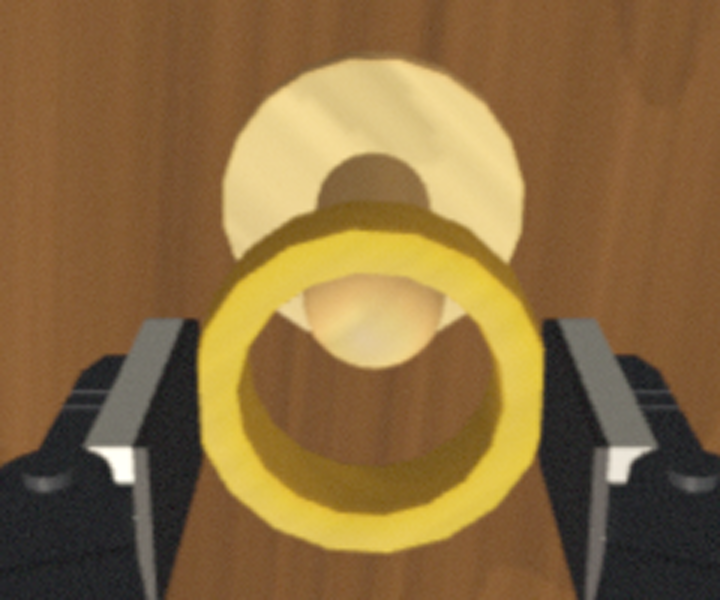

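View pics/s29.png

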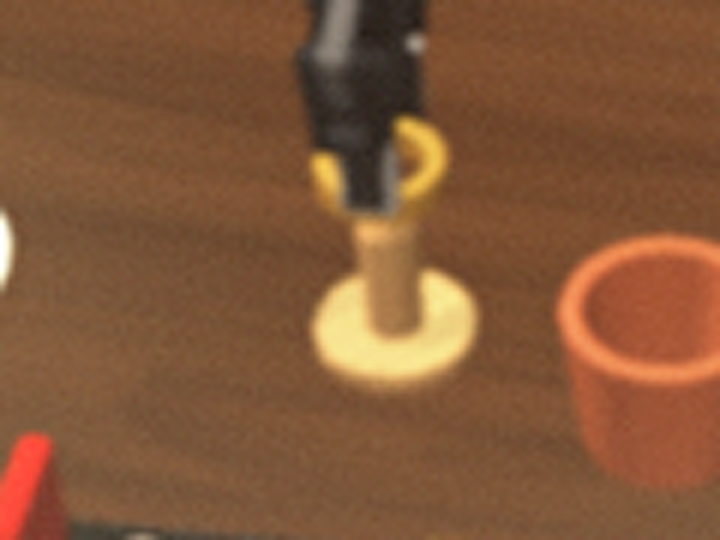

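View pics/d29.png

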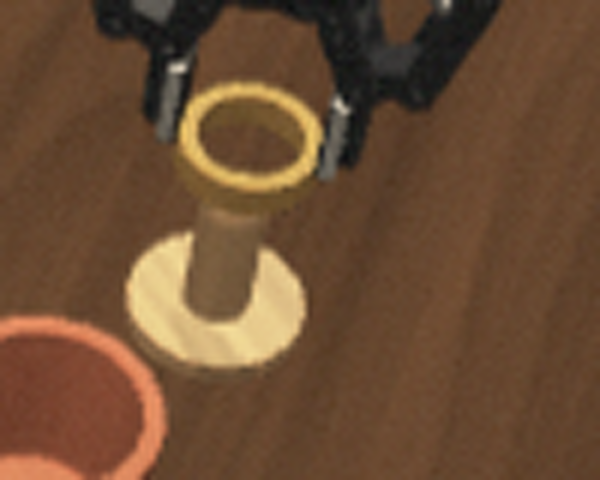

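```bash
python3 -c "
from h import *
p=manip.get_image('wrist')
print(ray(p,324.5,279.2,.058),ray(p,323.6,310.2,.094),manip.get_state()['position'])"
```

```text
[ 0.41789137 -0.14316708  0.058     ] [ 0.41719735 -0.14186612  0.094     ] [ 0.41571658 -0.142075    0.08787778]
```

step_arm(
  targets=[
    [[5, 0.5, 0.8], 0],
    [[15, 0.5, 0.8], 0],
    [[30, 0.5, 0.8], 0],
    [[45, 0.5, 0.8], 0],
    [[57, 0.5, 0.8], 0],
    [[64, 0.5, 0.8], 0],
    [[68, 0.5, 0.8], 0],
    [[69.5, 0.5, 0.8], 0],
    [[69.5, 0.5, 0.8], 0],
    [[69.5, 0.5, 0.8], 0],
  ],
)

```text
clock: 57.85
position: [0.4153, -0.1423, 0.0182]
ee_rot: [0.523, 0.476, 0.523, -0.476]
contact_force: [-2.0, 1.0, 5.0]
width: 0.0465
```

step_arm(
  targets=[
    [[0, 0, 0], 0],
    [[0, 0, 0], 0],
    [[0, 0, 0], 0],
    [[0, 0, 0], 0],
    [[0, 0, 0], 0],
    [[0, 0, 0], 0],
    [[0, 0, 0], 0],
    [[-20, 0, 0], 0],
    [[-60, 0, 0], 0],
    [[-110, 0, 0], 0],
    [[-142, 0, 0], 0],
    [[-142, 0, 0], 0],
    [[-142, 0, 0], 0],
  ],
  grip=0,
)

```text
clock: 59.15
position: [0.4159, -0.1426, 0.1602]
ee_rot: [0.523, 0.476, 0.522, -0.476]
contact_force: [-0.3, -0.0, -0.0]
width: 0.0855
```

```bash
python3 -c "
from h import *
p=manip.get_image('wrist'); save(p,'w30',(160,120,480,380),2.4); st=manip.get_state(); print(st['position'],st['width'],st['contact_force'])
goto((.5805,-.0740,.16),.0944)
"
```

```text
[ 0.41511649 -0.14222444  0.15914336] 0.08546950098152568 [-0.35086973  0.0550159  -0.99869762]
shift [-1.0, 171.1, -52.4] turn -0.02 q6 -0.58
```

View pics/w30.png

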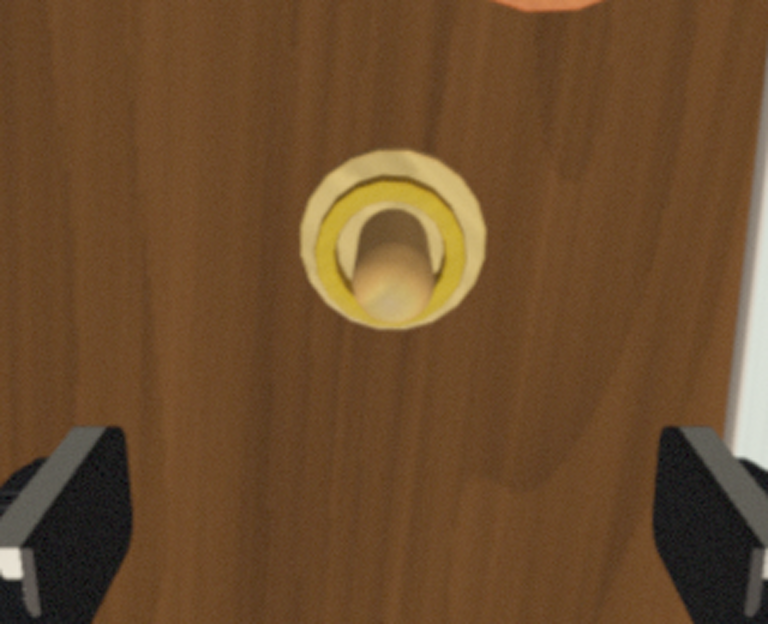

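step_arm(
  targets=[
    [[0, 171, -52], 0],
    [[0, 171, -52], 0],
    [[0, 171, -52], 0],
    [[0, 171, -52], 0],
    [[0, 171, -52], 0],
    [[0, 171, -52], 0],
    [[0, 171, -52], 0],
    [[0, 171, -52], 0],
    [[0, 171, -52], 0],
  ],
)

```text
clock: 60.1
position: [0.5802, -0.0753, 0.1599]
ee_rot: [0.523, 0.476, 0.523, -0.476]
contact_force: [-0.2, -0.2, -0.3]
width: 0.0854
```

```bash
python3 -c "
from h import *
p=manip.get_image('wrist'); save(p,'w31',(160,80,480,320),2.4); rings(p,.038);st=manip.get_state(); print(st['position'])
goto((.5805,-.074,.0335),.0944)
"
```

```text
[543, 12, 60, 130, 559] [569.5  84.3] [0.7355 0.0399 0.038 ]
[555, 15, 55, 131, 435] [583.7  77. ] [0.7436 0.0452 0.038 ]
[285, 115, 72, 73, 2083] [320.4 150.7] [ 0.5742 -0.0184  0.038 ]
[390, 123, 35, 34, 1067] [407.  139.4] [ 0.6333 -0.0052  0.038 ]
[289, 197, 68, 67, 1857] [322.7 230.1] [ 0.5812 -0.0753  0.038 ]
[85, 255, 69, 61, 1552] [119.4 284.5] [ 0.4287 -0.1333  0.038 ]
[ 0.58048159 -0.07523258  0.16004604]
shift [126.5, 0.1, -1.2] turn -0.07 q6 -0.34
```

View pics/w31.png

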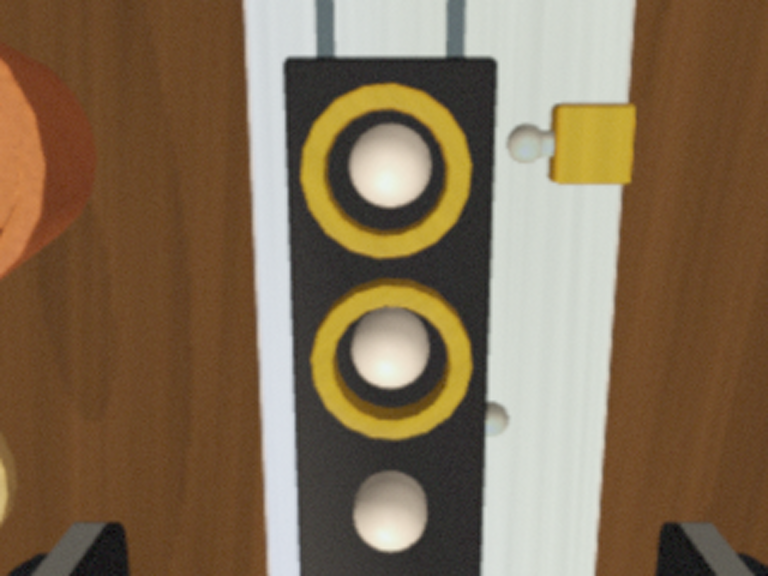

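step_arm(
  targets=[
    [[40, 0.5, 0], 0],
    [[80, 0.5, 0], 0],
    [[110, 0.5, 0], 0],
    [[122, 0.5, 0], 0],
    [[127, 0.5, 0], 0],
    [[127, 0.5, 0], 0],
    [[127, 0.5, 0], 0],
    [[127, 0.5, 0], 0],
  ],
)

```text
clock: 60.95
position: [0.5829, -0.075, 0.0344]
ee_rot: [0.524, 0.477, 0.522, -0.475]
contact_force: [-0.3, -0.6, 0.4]
width: 0.0855
```

step_arm(
  targets=[
    [[0, 0, 0], 0],
    [[0, 0, 0], 0],
    [[0, 0, 0], 0],
    [[0, 0, 0], 0],
    [[0, 0, 0], 0],
    [[0, 0, 0], 0],
    [[0, 0, 0], 0],
    [[0, 0, 0], 0],
    [[0, 0, 0], 0],
  ],
  grip=1,
)

```text
clock: 61.85
position: [0.5818, -0.0747, 0.0336]
ee_rot: [0.523, 0.476, 0.523, -0.476]
contact_force: [-0.5, 0.5, 6.3]
width: 0.0468
```

```bash
python3 -c "
from h import *
p=manip.get_image('wrist'); rings(p,.04); st=manip.get_state(); print(st['position'],st['width'])
goto((.4165,-.1425,.134),.0944)
"
```

```text
[247, 99, 135, 137, 7391] [313.7 167.1] [ 0.5742 -0.0176  0.04  ]
[435, 116, 71, 62, 3727] [470.6 146.2] [ 0.6294 -0.005   0.04  ]
[265, 248, 117, 117, 5775] [323.3 307.5] [ 0.583  -0.0731  0.04  ]
[0, 337, 44, 95, 2150] [ 18.1 382.4] [ 0.4552 -0.1209  0.04  ]
[ 0.58180229 -0.0747426   0.03363193] 0.04699699487746929
shift [-100.5, -170.9, 51.9] turn -0.01 q6 -0.34
```

step_arm(
  targets=[
    [[-15, 0, 0], 0],
    [[-45, 0, 0], 0],
    [[-85, 0, 0], 0],
    [[-100, 0, 0], 0],
    [[-100, -40, 12], 0],
    [[-100, -85, 26], 0],
    [[-100, -130, 40], 0],
    [[-100, -160, 48], 0],
    [[-100, -171, 52], 0],
    [[-100, -171, 52], 0],
    [[-100, -171, 52], 0],
    [[-100, -171, 52], 0],
    [[-80, -171, 52], 0],
    [[-55, -171, 52], 0],
    [[-55, -171, 52], 0],
    [[-55, -171, 52], 0],
    [[-55, -171, 52], 0],
  ],
)

```text
clock: 63.6
position: [0.4177, -0.1429, 0.0886]
ee_rot: [0.524, 0.476, 0.522, -0.476]
contact_force: [0.4, 0.2, -1.2]
width: 0.0469
```

```bash
python3 -c "
from h import *
p=manip.get_image('wrist'); save(p,'w32',(200,180,440,380),3); st=manip.get_state(); print(st['position'],st['width'],st['contact_force'])
"
```

```text
[ 0.41760377 -0.14290323  0.08875851] 0.046646942567942704 [-0.05132959 -0.28727371 -0.9862632 ]
```

View pics/w32.png

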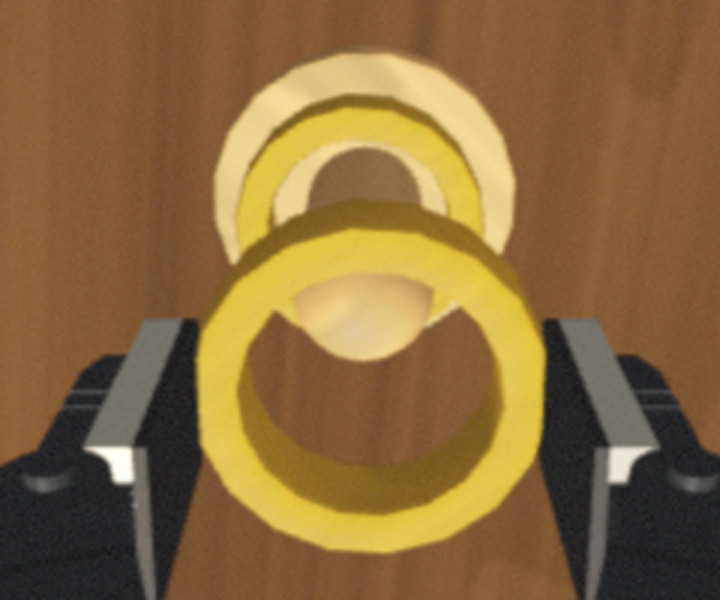

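step_arm(
  targets=[
    [[5, -1.5, -0.3], 0],
    [[15, -1.5, -0.3], 0],
    [[28, -1.5, -0.3], 0],
    [[40, -1.5, -0.3], 0],
    [[49, -1.5, -0.3], 0],
    [[54, -1.5, -0.3], 0],
    [[56, -1.5, -0.3], 0],
    [[56.5, -1.5, -0.3], 0],
    [[56.5, -1.5, -0.3], 0],
    [[56.5, -1.5, -0.3], 0],
  ],
)

```text
clock: 64.65
position: [0.4143, -0.1422, 0.0317]
ee_rot: [0.523, 0.476, 0.523, -0.476]
contact_force: [-2.8, 1.2, 5.2]
width: 0.0469
```

step_arm(
  targets=[
    [[0, 0, 0], 0],
    [[0, 0, 0], 0],
    [[0, 0, 0], 0],
    [[0, 0, 0], 0],
    [[0, 0, 0], 0],
    [[0, 0, 0], 0],
    [[0, 0, 0], 0],
    [[-20, 0, 0], 0],
    [[-60, 0, 0], 0],
    [[-110, 0, 0], 0],
    [[-129, 0, 0], 0],
    [[-129, 0, 0], 0],
    [[-129, 0, 0], 0],
  ],
  grip=0,
)

```text
clock: 65.95
position: [0.4145, -0.1422, 0.1602]
ee_rot: [0.523, 0.476, 0.523, -0.476]
contact_force: [-0.6, -1.1, -0.9]
width: 0.0854
```

```bash
python3 -c "
from h import *
p=manip.get_image('wrist'); save(p,'w33',(160,120,480,380),2.4); st=manip.get_state(); print(st['position'],st['width'],st['contact_force'])
goto((.5755,-.0183,.16),.0944)
"
```

```text
[ 0.4139279  -0.14193742  0.15930764] 0.08588527131535717 [ 0.07986975 -1.04262125 -0.47739844]
shift [-0.8, 172.5, -107.9] turn -0.02 q6 -0.58
```

View pics/w33.png

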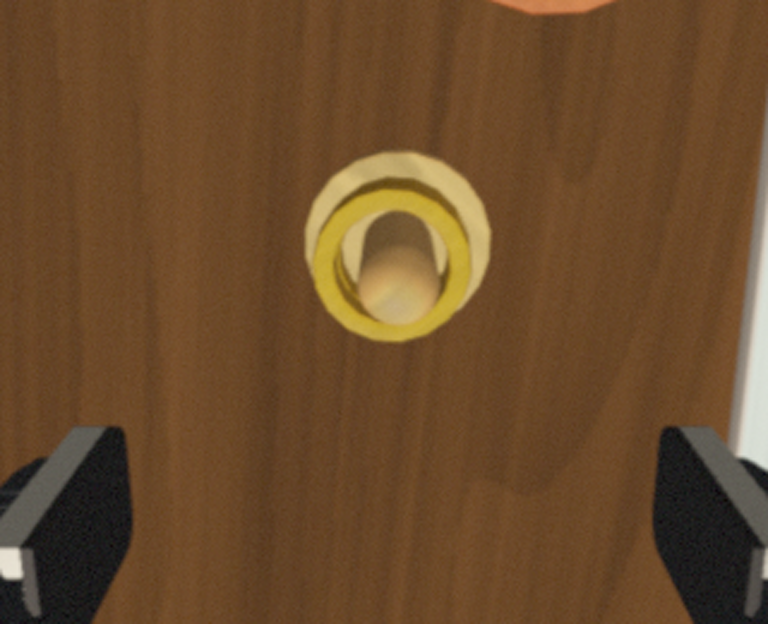

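step_arm(
  targets=[
    [[0, 172.5, -107], 0],
    [[0, 172.5, -107], 0],
    [[0, 172.5, -107], 0],
    [[0, 172.5, -107], 0],
    [[0, 172.5, -107], 0],
    [[0, 172.5, -107], 0],
    [[0, 172.5, -107], 0],
    [[0, 172.5, -107], 0],
    [[0, 172.5, -107], 0],
    [[0, 172.5, -107], 0],
  ],
)

```text
clock: 67.0
position: [0.5759, -0.0204, 0.1606]
ee_rot: [0.523, 0.476, 0.523, -0.476]
contact_force: [-0.2, -0.0, -0.2]
width: 0.0854
```

```bash
python3 -c "
from h import *
p=manip.get_image('wrist'); save(p,'w34',(160,80,480,320),2.4); rings(p,.038);st=manip.get_state(); print(st['position'])
"
```

```text
[530, 98, 55, 114, 484] [555.1 160.1] [0.7354 0.0454 0.038 ]
[541, 100, 51, 117, 384] [567.1 156.9] [0.7432 0.0483 0.038 ]
[286, 193, 68, 67, 1872] [319.4 226.5] [ 0.5743 -0.0181  0.038 ]
[385, 197, 33, 31, 933] [401.1 212.2] [ 0.6329 -0.0018  0.038 ]
[85, 314, 71, 49, 1315] [119.5 335.4] [ 0.4214 -0.1236  0.038 ]
[ 0.57608637 -0.02032143  0.16064517]
```

step_arm(
  targets=[
    [[40, -2, -2], 0],
    [[80, -2, -2], 0],
    [[110, -2, -2], 0],
    [[122, -2, -2], 0],
    [[127.5, -2, -2], 0],
    [[127.5, -2, -2], 0],
    [[127.5, -2, -2], 0],
    [[127.5, -2, -2], 0],
  ],
)

```text
clock: 67.85
position: [0.5756, -0.0181, 0.0343]
ee_rot: [0.524, 0.477, 0.522, -0.475]
contact_force: [0.8, 0.7, 0.3]
width: 0.0854
```

step_arm(
  targets=[
    [[0, 0, 0], 0],
    [[0, 0, 0], 0],
    [[0, 0, 0], 0],
    [[0, 0, 0], 0],
    [[0, 0, 0], 0],
    [[0, 0, 0], 0],
    [[0, 0, 0], 0],
    [[0, 0, 0], 0],
    [[0, 0, 0], 0],
  ],
  grip=1,
)

```text
clock: 68.75
position: [0.5744, -0.0179, 0.034]
ee_rot: [0.523, 0.476, 0.523, -0.476]
contact_force: [-1.4, 0.6, 6.6]
width: 0.0469
```

```bash
python3 -c "
from h import *
p=manip.get_image('wrist'); rings(p,.04); st=manip.get_state(); print(st['position'],st['width'])
goto((.4162,-.1425,.134),.0944)
"
```

```text
[265, 248, 117, 116, 5366] [323.5 307.3] [ 0.5757 -0.0163  0.04  ]
[429, 251, 63, 54, 2763] [460.7 278.2] [0.6287 0.0014 0.04  ]
[ 0.57443652 -0.01787823  0.03398874] 0.046955757370812104
shift [-100.1, -169.2, 109.2] turn -0.01 q6 -0.25
```

step_arm(
  targets=[
    [[-15, 0, 0], 0],
    [[-45, 0, 0], 0],
    [[-85, 0, 0], 0],
    [[-105, 0, 0], 0],
    [[-105, -35, 23], 0],
    [[-105, -70, 46], 0],
    [[-105, -105, 68], 0],
    [[-105, -140, 90], 0],
    [[-105, -160, 103], 0],
    [[-105, -169, 109], 0],
    [[-105, -169, 109], 0],
    [[-105, -169, 109], 0],
    [[-105, -169, 109], 0],
    [[-80, -169, 109], 0],
    [[-55, -169, 109], 0],
    [[-55, -169, 109], 0],
    [[-55, -169, 109], 0],
    [[-55, -169, 109], 0],
  ],
)

```text
clock: 70.6
position: [0.4176, -0.1425, 0.0887]
ee_rot: [0.524, 0.476, 0.522, -0.476]
contact_force: [0.2, 0.3, -0.9]
width: 0.0466
```

```bash
python3 -c "
from h import *
p=manip.get_image('wrist'); save(p,'w35',(200,180,440,380),3); st=manip.get_state(); print(st['position'],st['width'],st['contact_force'])
"
```

```text
[ 0.41760251 -0.1425857   0.08888332] 0.04714524544198694 [ 0.26536137  0.78198846 -0.86158407]
```

View pics/w35.png

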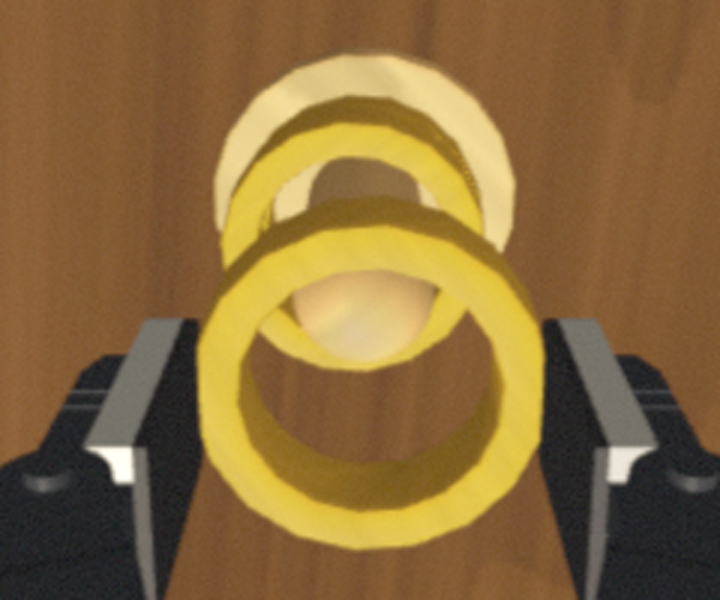

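step_arm(
  targets=[
    [[5, -0.3, 0], 0],
    [[12, -0.3, 0], 0],
    [[20, -0.3, 0], 0],
    [[28, -0.3, 0], 0],
    [[35, -0.3, 0], 0],
    [[40, -0.3, 0], 0],
    [[42, -0.3, 0], 0],
    [[42.5, -0.3, 0], 0],
    [[42.5, -0.3, 0], 0],
    [[42.5, -0.3, 0], 0],
  ],
)

```text
clock: 71.65
position: [0.4156, -0.1421, 0.046]
ee_rot: [0.523, 0.476, 0.523, -0.476]
contact_force: [-2.7, 0.6, 9.2]
width: 0.0467
```

step_arm(
  targets=[
    [[0, 0, 0], 0],
    [[0, 0, 0], 0],
    [[0, 0, 0], 0],
    [[0, 0, 0], 0],
    [[0, 0, 0], 0],
    [[0, 0, 0], 0],
    [[0, 0, 0], 0],
    [[-20, 0, 0], 0],
    [[-60, 0, 0], 0],
    [[-110, 0, 0], 0],
    [[-140, 0, 0], 0],
    [[-140, 0, 0], 0],
    [[-140, 0, 0], 0],
  ],
  grip=0,
)

```text
clock: 72.95
position: [0.416, -0.1423, 0.1855]
ee_rot: [0.523, 0.476, 0.523, -0.476]
contact_force: [-0.2, 0.9, 0.1]
width: 0.085
```

```bash
python3 -c "
from h import *
p=manip.get_image('wrist'); save(p,'w36',(160,120,480,380),2.4); st=manip.get_state(); print(st['position'],st['width'],st['contact_force'],st['clock'])
"
```

```text
[ 0.4152294  -0.14187254  0.18444406] 0.0853114747046511 [ 0.20792294 -0.2365872   0.94650509] 73.0
```

View pics/w36.png

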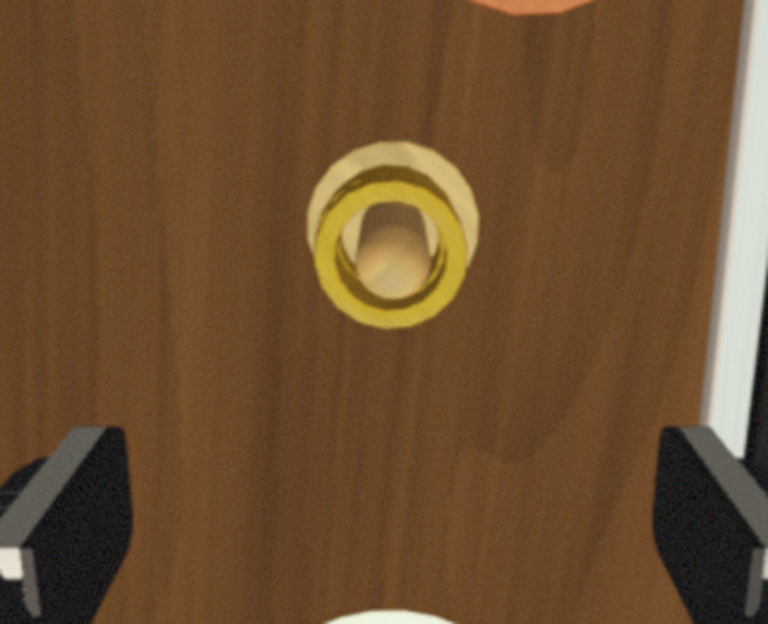

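Three rings are stacked. Raising the arm out of the way for a final check.

step_arm(
  targets=[
    [[-40, 0, -40], 0],
    [[-80, -20, -80], 0],
    [[-100, -50, -130], 0],
    [[-100, -80, -180], 0],
    [[-100, -80, -200], 0],
    [[-100, -80, -200], 0],
    [[-100, -80, -200], 0],
    [[-100, -80, -200], 0],
  ],
)

```text
clock: 73.8
position: [0.3177, 0.0486, 0.2842]
ee_rot: [0.522, 0.475, 0.523, -0.477]
contact_force: [0.1, -0.8, -0.6]
width: 0.0856
```

```bash
python3 -c "
from h import *
p=manip.get_image('side'); save(p,'d37'); save(p,'d37b',(200,160,460,420),2.3); p=manip.get_image('scene'); save(p,'s37',(150,180,560,400),1.95); save(p,'s37b',(200,180,300,255),8)
"
```

```text
(no output)
```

View pics/d37b.png

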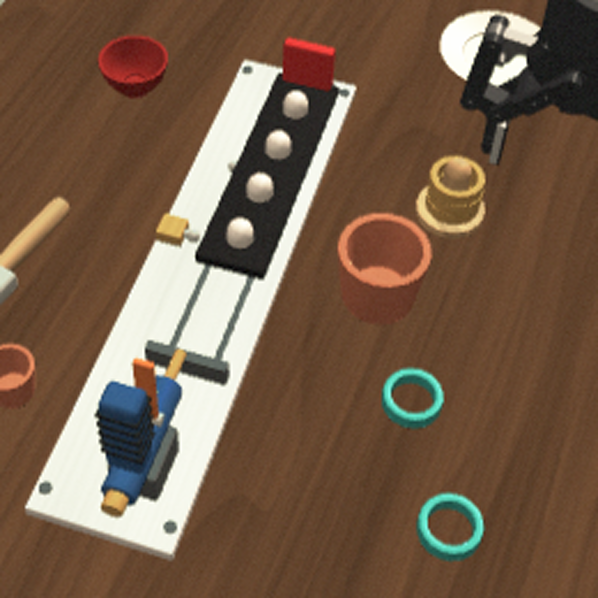

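View pics/s37.png

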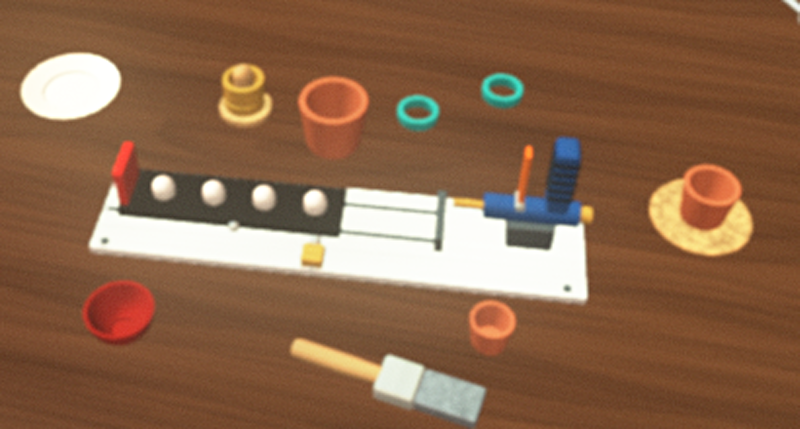

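View pics/s37b.png

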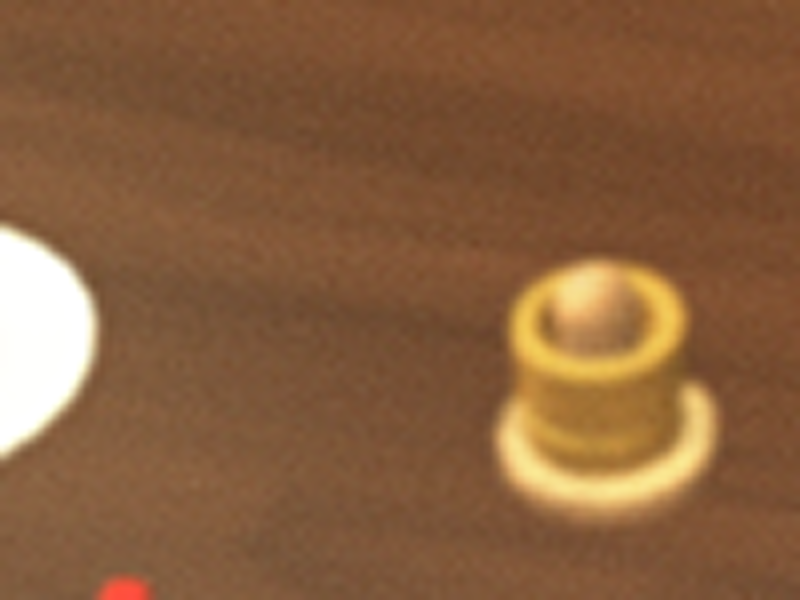

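```bash
python3 -c "
from rig import manip
print(manip.sign_off())"
```

```text
the job is handed in; nothing more can be done
None
```

I carried out every step of the job in order and handed it in at about 74 s of the 210 s limit. `sign_off()` gives no verdict, so everything below comes from my own camera and force checks.

- **Pot:** I moved the middle-sized pot upright onto the cork mat. It looked about 2–3 mm off the mat's centre in the wrist picture.
- **Rings on the carriage:** I found three brass rings and no fourth. Each lay flat and centred on a post of its own (posts 2 to 4), and I left the turquoise look-alikes alone.
- **Carriage home:** I moved it by pinching the red plate. It came up against a hard stop, with about 19 N against the arm, and the picture showed it at the stop block with the rings still on.
- **Trigger:** I squeezed until the finger opening stopped at 38.6 mm, against about 38 mm expected for fully squeezed. The next picture showed the trigger upright again.
- **Drawn back:** The plate came back 97.7 mm.
- **Stack:** All three rings are on the spindle, flat and roughly centred. The last scene and side pictures also show the pot on the mat, the carriage back, the trigger released and the gripper clear of everything. The tin, brush and saucer look unmoved.

**Disagreements in the checks:**
- The wrist camera read positions about 2–4 mm away from the other two cameras. I aligned each ring by the wrist view.
- The push forward measured only about 93 mm. The carriage seems to have stood about 5 mm forward at the time, because it later came back the full 97.7 mm. That is well inside the 60 mm limit for "drawn back" in the first step.

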